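Tip an arbor upright and wedge it in the clamping stand

TASK

Set the square-shank arbor up on end for checking: pick it up, lay it flat on the table in line with the open mouth of the clamping stand, plain end just at the mouth and round nose pointing away from the stand, and let go of it; then take it again near the nose and tip it up, its foot never leaving the table, until it stands upright between the stand's jaws, back against the back wall and close to the flat jaw. Then take the taper key out of its pocket on the stand and drive it gently down between the arbor and the sloped jaw until it wedges the arbor tight against the flat jaw. Leave the other tools where they are.

Things in the scene. Friction and masses are not known exactly. Their poses are not given: they have to be found in the camera images.
- arbor: the arbor: aluminium shank 36 x 36 mm in section, 118 mm long, with a round steel nose (26 mm diameter, 24 mm long) on one end; about 0.45 kg; lies loose on the table. Origin: middle of the plain end face, its foot (18 mm above the table while it lies). x axis: along the length, from foot to nose; balance point 64 mm from the foot. The shank's four sides are alike
- arbor_nose (a point): middle of the arbor's nose end face, 142 mm from the foot along the arbor's axis
- stand: grey clamping stand fixed to the table, 70 mm high. Origin: on the table where the middle of the foot comes when seated; z up. Channel open upwards and to -x (the mouth; jaws begin at x = -14 mm). The arbor stands in it on the table itself. Face of the flat jaw: y = +18 mm, upright (jaw out to y = +40). Back wall: face x = +19.5 mm. Sloped jaw: see stand_gap
- stand_mouth (a point): point on the table in the middle of the channel, 22 mm in front (-x) of the stand's origin: a good place for the foot of the lying arbor
- stand_gap (a point): middle of the wedge-shaped gap between a seated arbor and the sloped jaw, at the jaw's top (z = 70 mm), where it is 13.9 mm wide. The sloped jaw (stand y = -31.9 mm at its top) leans in 1 in 8 to y = -26.6 mm at z = 28 mm; it is 31 mm long (stand x -12 to +19 mm). An arbor standing off the flat jaw narrows the gap; the key pushes it home
- key: taper key, steel, 0.14 kg: wedge 18 mm wide (its x), 80 mm long (its z, up). Origin: at the tip, middle of its upright face, the plane y = 0. The other face slopes 1 in 8: 7 mm thick (to -y) at the tip, 17 mm under the head. It starts standing in its pocket, a 50 mm high boss outside the sloped jaw, tip 6 mm above the table, axes along the stand's, turned just as it is used. Pull it straight up
- key_head (a point): middle of the top of the key's head, 96 mm above the tip. The head is 18 mm (key x) by 36 mm (key y 0 to -36) by 16 mm high and overhangs the sloped jaw. Driven tight beside a seated arbor, the key's tip is about 15 mm and this point about 111 mm above the table; push it down here with some 15 to 20 N: it then holds by itself
- engineer_square: an engineer's square lying flat, 78 x 98 mm, a bystander
- v_block: a small steel V-block, 44 x 36 x 34 mm, a bystander
Mind the look-alikes: they are no part of the job. What is shaped like the key but turquoise or yellow is not meant.

How it is judged:
By the outcome, as a careful person would: the job done as asked, in the order asked, and still so for the second after the job is handed in, with the robot touching nothing.
It also fails if it takes over 69 s, if anything falls off the work surface, if the arm or the gripper's body presses on something with over 40 N, if the wrist force passes 120 N, or if a joint passes its speed limit or range.

ROBOT

A 7-joint arm with a two-finger parallel gripper is mounted at the origin on a cart in front of the work surface, level with it; the furniture and walls round the work are solid. World frame = base frame: x ahead of the robot, y to its left, z up, the work surface at z = 0. Lengths are in m, angles in rad, forces in N, time in s.
With the tool pointing down it reaches from about 0.425 to 0.825 m from the base axis. Payload 3.6 kg.
Tool frame: the origin (TCP) lies at the centre of the arm's flange, where the gripper is bolted on; the fingertips stand 173 mm ahead of it and the grasp point (between the pads) lies 155 mm ahead of it; z points along the fingers, y is the line along which they close (so a half turn about z gives the same grasp; the last joint's range is limited). The gripper opens to 85 mm and grips with 20 to 120 N. Pads are 22 mm wide; open, the fingers measure 114 mm over their backs; the gripper's body (76 mm by 85 mm) begins 54 mm behind the grasp point. The pads swing forward as they close: fully open they stand 13 mm farther back than shut.
Start: joints at [-1.192, 0.615, -0.013, 1.423, 0.008, 1.103, -0.04], TCP at [0.256, 0.597, 0.405] pointing down, gripper open.
Joint ranges: [-3.12, 3.12], [-0.3, 2.06], [-1.34, 1.32], [0.26, 2.42], [-1.36, 4.5], [0.01, 1.98], [-2.84, 2.84]. Speed limits (rad/s): [2.79, 2.79, 3.14, 3.14, 3.14, 3.14, 3.14].

INTERFACE

Orientations are given as a unit quaternion [w, x, y, z].
In Python, from bench import read_state, grab_frame, sign_off gives the robot as it stands.
- The arm moves only by the tool move_arm, never from a script. Its arguments are lists of equal length, an entry for each row: "grip": the opening, from 0 (shut) to 1 (fully open); "offset": the shift along the tool's x, y, z normalised to -1 to 1, where 1 is 80 mm, a list of three; "spin": the turn about the tool's z normalised to -1 to 1, where 1 is 180 degrees. In form: {"grip": [grip, ...], "offset": [[dx, dy, dz], ...], "spin": [spin, ...]}. A call has 1 to 12 rows; each row shifts and turns the commanded pose from where the row before left it, along the tool's axes as they then stand; what a row does not reach is not made up. A row lasts 1/10 s, in which the tool goes at most 50 mm and 8.59 degrees, less where a joint would pass 70% of its speed; a pose out of reach is approached as far as the arm can. A call with a number of a shift or a turn outside -1 to 1 is refused whole. A call with a gripper value outside its range is refused whole. The fingers move at their own pace and stop on an object; the grip force is fixed at half the most. Time passes only in rows, so rows that do not move let the fingers close. It gives the time, the measured TCP pose, the force, the opening and the grip force at its end, in the units of the state.
- read_state(): the state, without advancing time (a new reading comes with each control period).
- grab_frame(name): name is "scene" or "top" or "wrist"; returns a dict with "frame" (384x512x3 uint8, red, green, blue), "fovy" (degrees; the focal length in pixels is half the picture's height over the tangent of half this angle, whatever the lens; pixels are square), "cx", "cy" (the principal point, pixels), "k1" (the pictures are not rectified: a ray, as slopes to the right and down, at radius r is drawn at 1 + k1 r^2 times it, then the intrinsics apply), "rvec" (rotation vector, rad) and "tvec" (3), from world to camera coordinates, as OpenCV has them. Camera axes: x right, y down, z forward; pixel columns grow to the right and rows downward; lengths in m; the calibration is good to about 2 mm. A picture is of the moment at which its call begins. There is no depth.
- sign_off(): hands the job in; it is judged then, once.
The state is a dict: "clock": time; "joint_positions": joint angles; "joint_velocities": joint speeds; "joint_torque": joint torques, N m; "position": TCP position; "tcp_rot": TCP orientation; "ft_force": force on the tool from outside, world axes, zero at the start; "wrist_torque": the same for the moment, N m; "gripper_width": finger opening in m; "grip_force": force on a finger pad.
Only numpy, scipy, OpenCV 4.12 (cv2) and the standard library are available. Lean on these libraries where they do the work, as an engineer would, in place of code of your own. Each camera call takes 0.05 s, during which the arm holds its last target. There are 200 camera calls.

## Working session

There is one attempt and no reset: what is moved stays moved. The work goes in short steps, Python scripts to look and compute and a tool call to move; the robot and the scene stay as the last step left them, time stands still between calls to the robot, and variables do not carry over. Pictures are saved under pics/ and viewed, at most 10 in all, crops included, and the job is handed in when it is done.

Besides the shell and the picture viewer there is one more tool, called as name(argument=value, ...) on one line, values as JSON. move_arm: Moves the arm, as the interface text tells. Its arguments: {"type":"object","properties":{"grip":{"type":"array","items":{"type":"number"}},"offset":{"type":"array","items":{"type":"array","items":{"type":"number"}}},"spin":{"type":"array","items":{"type":"number"}}},"required":["grip","offset","spin"]}

```bash
mkdir -p pics; ls; cat > h.py <<'E'
import numpy as np, cv2
from bench import read_state, grab_frame, sign_off
def grab(n):
    d=grab_frame(n); h=d['frame'].shape[0]
    f=h/2/np.tan(np.radians(d['fovy'])/2)
    d['f']=f; d['R']=cv2.Rodrigues(np.array(d['rvec'],float))[0]; d['t']=np.array(d['tvec'],float).ravel(); d['C']=-d['R'].T@d['t']
    return d
def ray(d,u,v):
    x=(u-d['cx'])/d['f'];y=(v-d['cy'])/d['f'];rd=np.hypot(x,y);r=rd
    for _ in range(50): r=rd/(1+d['k1']*r*r)
    s=r/rd if rd>0 else 1
    w=d['R'].T@np.array([x*s,y*s,1]); return w/np.linalg.norm(w)
def plane(d,u,v,z=0):
    w=ray(d,u,v); return d['C']+w*(z-d['C'][2])/w[2]
def tri(d1,p1,d2,p2):
    a,b=ray(d1,*p1),ray(d2,*p2); A=np.stack([a,-b],1)
    s=np.linalg.lstsq(A,d2['C']-d1['C'],rcond=None)[0]
    P,Q=d1['C']+a*s[0],d2['C']+b*s[1]; return (P+Q)/2,np.linalg.norm(P-Q)
def proj(d,P):
    c=d['R']@np.asarray(P,float)+d['t'];x,y=c[:2]/c[2];k=1+d['k1']*(x*x+y*y)
    return np.array([d['f']*x*k+d['cx'],d['f']*y*k+d['cy']])
def save(d,name,crop=None,s=1):
    im=d['frame'][:,:,::-1]
    if crop: u0,v0,u1,v1=crop; im=im[v0:v1,u0:u1]
    cv2.imwrite('pics/'+name,cv2.resize(im,None,fx=s,fy=s,interpolation=cv2.INTER_CUBIC))
E
python3 - <<'E'
from h import *
import pickle
s=read_state(); print(s)
D={n:grab(n) for n in('scene','top','wrist')}
pickle.dump(D,open('D.pkl','wb'))
for n in D: print(n,D[n]['C'].round(3),D[n]['f'],D[n]['R'].round(2).tolist()); 
save(D['scene'],'a_scene.png',s=1.5); save(D['top'],'a_top.png',s=1.5)
E
```

```text
pics
{'clock': 0.0, 'joint_positions': array([-1.19255268,  0.61593265, -0.01260962,  1.42492014,  0.00810539,
        1.10344042, -0.04041118]), 'joint_velocities': array([-0.00038479, -0.00083363, -0.00012839, -0.00040475,  0.00059985,
       -0.00172947,  0.00049956]), 'joint_torque': array([ 2.07193034e-04, -4.69213951e+01,  2.59321639e-01, -1.71039695e+01,
        9.95570503e-03,  9.69458604e-03, -1.00668922e-05]), 'position': array([0.25581927, 0.59718573, 0.40352184]), 'tcp_rot': array([-2.42328573e-04,  2.00967465e-01,  9.79597020e-01, -1.30276892e-03]), 'ft_force': array([-0.50696577,  0.02257548, -0.15616403]), 'wrist_torque': array([-0.004101  , -0.02580928,  0.00532765]), 'grip_force': 0.0, 'gripper_width': 0.08562529828866317}
scene [-0.487  0.617  0.593] 436.82309882214116 [[-0.56, -0.83, -0.0], [-0.32, 0.22, -0.92], [0.76, -0.52, -0.39]]
top [ 0.381 -0.042  1.216] 398.6772589866825 [[-0.0, -1.0, 0.0], [-0.99, -0.0, -0.11], [0.11, -0.0, -0.99]]
wrist [0.195 0.623 0.373] 298.4465028137254 [[0.39, 0.92, -0.0], [0.89, -0.38, 0.26], [0.24, -0.11, -0.96]]
```

View pics/a_scene.png

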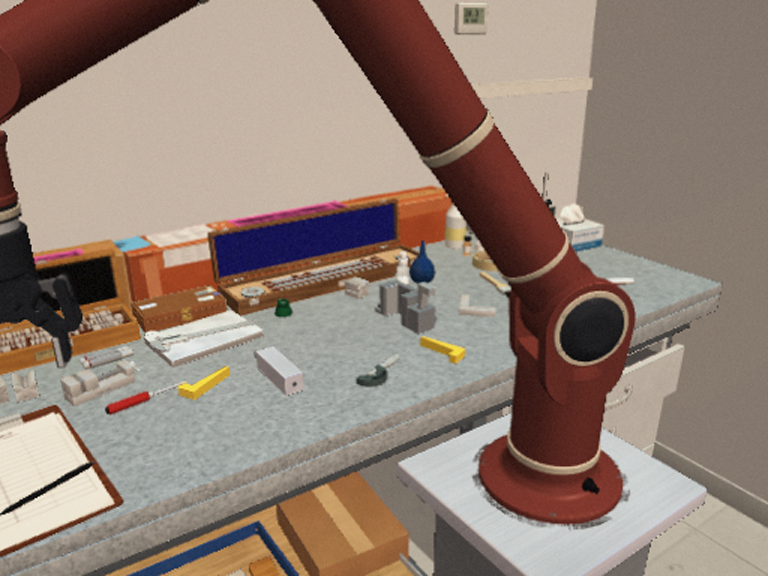

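View pics/a_top.png

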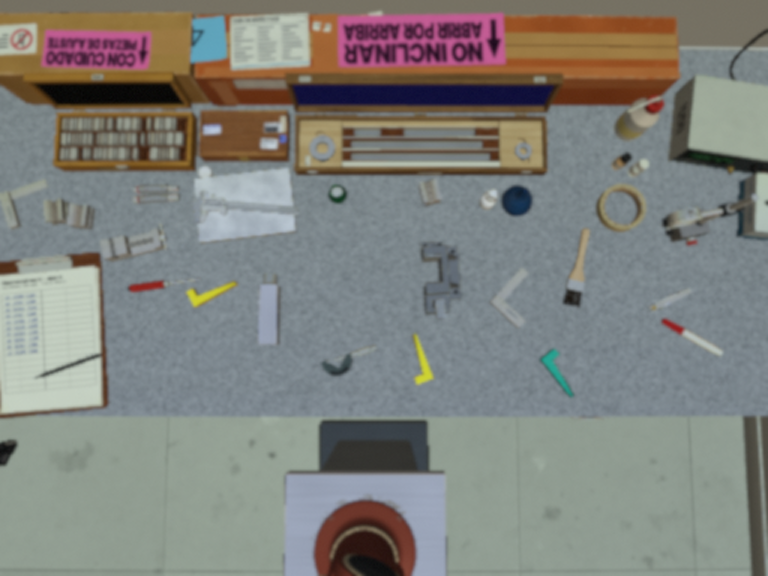

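Scene: the arbor lies at scene (280,370) and top (268,312), nose toward +x. The grey stand is at scene (412,300) and top (440,280). I'll zoom in on both.

```bash
python3 - <<'E'
from h import *
import pickle
D=pickle.load(open('D.pkl','rb'));t=D['top'];s=D['scene']
a=t['frame'][150:240,160:320,::-1]; b=s['frame'][165:265,160:320,::-1]
im=np.vstack([cv2.resize(a,(640,360),interpolation=2)[:,:],cv2.resize(b,(640,400),interpolation=2)])
im=np.hstack([cv2.resize(t['frame'][155:220,270:320,::-1],(400,520),interpolation=2),cv2.resize(s['frame'][180:230,240:300,::-1],(400,333),interpolation=2).copy() if 0 else np.vstack([cv2.resize(s['frame'][180:230,240:300,::-1],(400,333),interpolation=2),np.zeros((187,400,3),np.uint8)])])
cv2.imwrite('pics/b.png',im)
for u,v,z in [(268,345,.036),(268,284,.036),(425,280,.07),(440,280,.07),(458,280,.07),(440,245,.07),(440,312,.07)]:
    print(u,v,plane(t,u/1.5,v/1.5,z).round(3))
E
```

```text
268 345 [0.402 0.19  0.036]
268 284 [0.523 0.193 0.036]
425 280 [ 0.527 -0.117  0.07 ]
440 280 [ 0.527 -0.146  0.07 ]
458 280 [ 0.527 -0.181  0.07 ]
440 245 [ 0.596 -0.147  0.07 ]
440 312 [ 0.465 -0.145  0.07 ]
```

View pics/b.png

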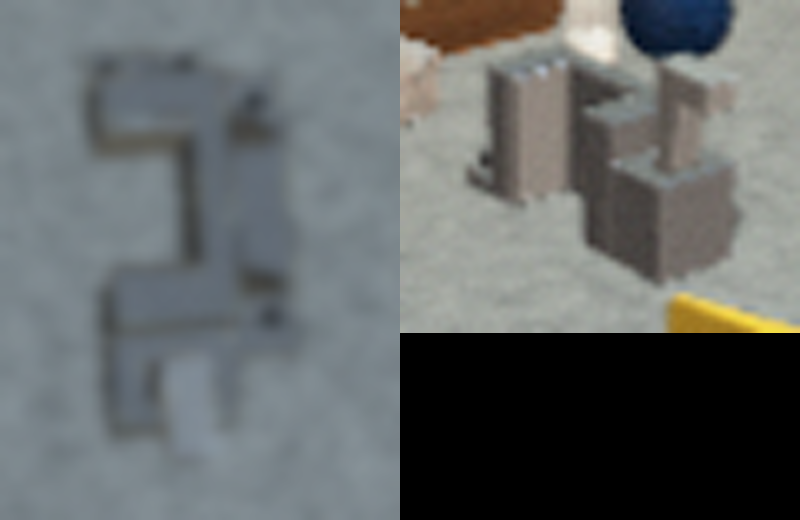

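Scene: the mouth faces world +y, the flat jaw is on the far (+x) side, and the key is in its boss nearest the robot. Next I'll move to a wrist viewpoint that sees both the arbor and the stand.

```bash
cat > plan.py <<'E'
# python3 plan.py x y z yawdeg nrows [x0 y0 z0 yaw0]: rows from the current pose; yaw = world heading of tool y
import sys, numpy as np
from h import read_state
from scipy.spatial.transform import Rotation as R
def pose():
    s=read_state(); q=s['tcp_rot']; m=R.from_quat([q[1],q[2],q[3],q[0]]).as_matrix()
    return s['position'],np.degrees(np.arctan2(m[1,1],m[0,1])),s
def rows(p,y,p0,y0,n):
    # the shift is taken along tool axes before the row's turn
    o=[];dy=(y-y0)/n;d=(np.array(p)-p0)/n/0.08
    for i in range(n):
        a=np.radians(y0+dy*i);c,s=np.cos(a),np.sin(a)
        ty=np.array([c,s,0]);tx=np.array([-s,c,0])
        o.append([round(float(d@tx),3),round(float(d@ty),3),round(float(-d[2]),3)])
    return o,round(-dy/180,4)
if __name__=='__main__':
    a=[float(v) for v in sys.argv[1:]]
    p,y,_=pose(); print('at',p.round(4),round(y,2))
    if len(a)>5: p,y=np.array(a[5:8]),a[8]
    print(rows(a[:3],a[3],p,y,int(a[4])))
E
python3 plan.py 0.47 0.02 0.40 -90 20
```

```text
at [0.2559 0.5973 0.4038] 66.81
([[-0.265, -0.279, 0.002], [-0.301, -0.24, 0.002], [-0.331, -0.197, 0.002], [-0.354, -0.15, 0.002], [-0.372, -0.1, 0.002], [-0.382, -0.049, 0.002], [-0.385, 0.004, 0.002], [-0.381, 0.056, 0.002], [-0.369, 0.108, 0.002], [-0.351, 0.157, 0.002], [-0.327, 0.204, 0.002], [-0.296, 0.246, 0.002], [-0.259, 0.284, 0.002], [-0.218, 0.317, 0.002], [-0.173, 0.344, 0.002], [-0.124, 0.364, 0.002], [-0.073, 0.378, 0.002], [-0.021, 0.384, 0.002], [0.031, 0.384, 0.002], [0.083, 0.376, 0.002]], np.float64(0.0436))
```

move_arm(grip=[1, 1, 1, 1, 1, 1, 1, 1, 1, 1, 1, 1], offset=[[-0.265, -0.28, 0], [-0.3, -0.24, 0], [-0.33, -0.2, 0], [-0.355, -0.15, 0], [-0.37, -0.1, 0], [-0.38, -0.05, 0], [-0.385, 0, 0], [-0.38, 0.055, 0], [-0.37, 0.11, 0], [-0.35, 0.155, 0], [-0.325, 0.2, 0], [-0.295, 0.245, 0]], spin=[0.0436, 0.0436, 0.0436, 0.0436, 0.0436, 0.0436, 0.0436, 0.0436, 0.0436, 0.0436, 0.0436, 0.0436])

```text
clock: 1.35
position: [0.3831, 0.25, 0.4047]
tcp_rot: [-0.0, 0.856, 0.517, -0.0]
ft_force: [1.0, -0.3, -0.0]
gripper_width: 0.0852
grip_force: 0.0
```

move_arm(grip=[1, 1, 1, 1, 1, 1, 1, 1, 1], offset=[[-0.26, 0.285, 0], [-0.22, 0.315, 0], [-0.175, 0.345, 0], [-0.125, 0.365, 0], [-0.075, 0.38, 0], [-0.02, 0.385, 0], [0.03, 0.385, 0], [0.085, 0.375, 0], [0, 0, 0]], spin=[0.0436, 0.0436, 0.0436, 0.0436, 0.0436, 0.0436, 0.0436, 0.0436, 0])

```text
clock: 2.25
position: [0.4687, 0.0154, 0.4052]
tcp_rot: [0.002, 1.0, -0.006, 0.001]
ft_force: [0.6, -0.2, 0.5]
gripper_width: 0.0854
grip_force: 0.0
```

```bash
python3 - <<'E'
from h import *
from plan import pose
import pickle
p,y,s=pose();print(p,y,s['joint_positions'].round(2),s['clock'])
d=grab('wrist');pickle.dump(d,open('W1.pkl','wb'));save(d,'c_wrist.png',s=1.56)
E
```

```text
[0.46872831 0.01537054 0.40515274] -90.67579733357529 [-0.64  0.42  0.8   1.94 -0.37  0.93 -1.24] 2.25
```

View pics/c_wrist.png

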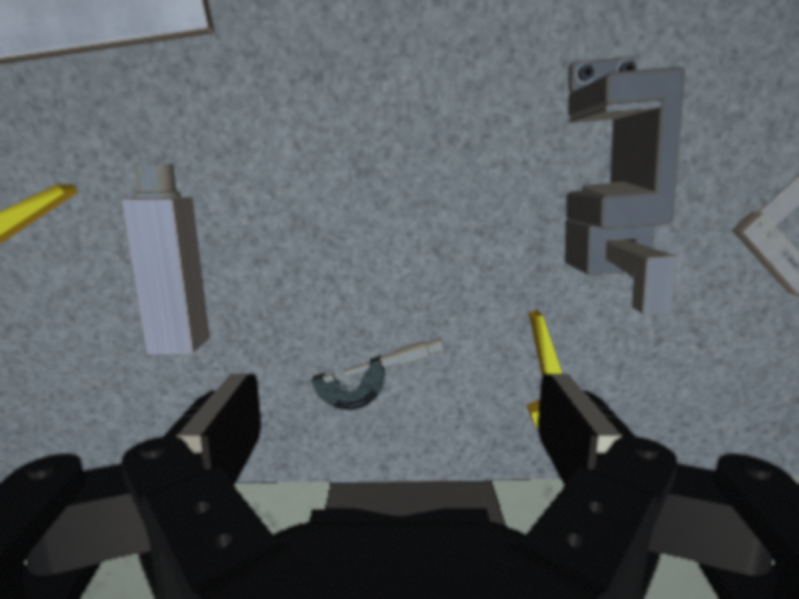

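The wrist view shows the arbor's top face from (150,199) to (170,353), with the nose at (154,165). The stand is at (570-680, 60-310) and the key head at about (656,286). I'll cast these, with the key head and arbor also triangulated against the top view.

```bash
python3 - <<'E'
from h import *
import pickle
d=pickle.load(open('W1.pkl','rb'));D=pickle.load(open('D.pkl','rb'));t=D['top']
k=1.5625
P=lambda u,v,z:plane(d,u/k,v/k,z).round(4)
print('cam',d['C'])
for n,u,v,z in [('foot',169.5,353,.036),('shoulder',149.5,199,.036),('footL',147,354,.036),('footR',192,352,.036),('shL',124,200,.036),('shR',175,198,.036),
 ('flatface mouth',608,102,.07),('flatface back',660,100,.07),('slope mouth',608,193,.07),('slope back',655,190,.07),('flat outer mouth',609,70,.07),('back outer',684,68,.07),('sj outer mouth',600,226,.07),('outer corner',673,224,.07),('keyhead c',656,286,.102),('kh1',645,258,.102),('kh2',675,257,.102),('kh3',668,314,.102)]:
    print(n,P(u,v,z))
print('key tri',tri(d,(656/k,286/k),t,(293.4,205.6)))
# arbor foot-top mid & shoulder in top: by mask of bright arbor
g=cv2.cvtColor(t['frame'],cv2.COLOR_RGB2GRAY)
for n,im in(('top',t['frame'][180:240,160:200]),):
    hsv=im.astype(int); m=((hsv.sum(2)>480)).astype(np.uint8)
    c=max(cv2.findContours(m,0,2)[0],key=cv2.contourArea); print(cv2.contourArea(c),cv2.minAreaRect(c))
E
```

```text
cam [0.53648327 0.01435211 0.37509706]
foot [0.4053 0.1927 0.036 ]
shoulder [0.5219 0.1903 0.036 ]
footL [0.4047 0.2102 0.036 ]
footR [0.4059 0.1752 0.036 ]
shL [0.5214 0.2084 0.036 ]
shR [0.5224 0.1722 0.036 ]
flatface mouth [ 0.5775 -0.1139  0.07  ]
flatface back [ 0.5783 -0.1453  0.07  ]
slope mouth [ 0.5237 -0.1197  0.07  ]
slope back [ 0.5252 -0.1494  0.07  ]
flat outer mouth [ 0.5953 -0.1126  0.07  ]
back outer [ 0.5958 -0.1571  0.07  ]
sj outer mouth [ 0.5029 -0.1167  0.07  ]
outer corner [ 0.5035 -0.1639  0.07  ]
keyhead c [ 0.4701 -0.1403  0.102 ]
kh1 [ 0.4872 -0.1315  0.102 ]
kh2 [ 0.4876 -0.1492  0.102 ]
kh3 [ 0.4524 -0.15    0.102 ]
key tri (array([ 0.46937929, -0.14300419,  0.09772978]), np.float64(0.0008440068071708177))
326.0 ((17.650388717651367, 28.98834991455078), (9.894505500793457, 38.245426177978516), 1.9091525077819824)
```

move_arm(grip=[1, 1, 1, 1, 1, 1], offset=[[0.08, 0.45, 0.2], [0.08, 0.45, 0.2], [0.08, 0.45, 0.2], [0.08, 0.45, 0.2], [0, 0, 0], [0, 0, 0]], spin=[0, 0, 0, 0, -0.003, 0])

```text
clock: 2.9
position: [0.4932, -0.1241, 0.3401]
tcp_rot: [-0.001, 1.0, 0.004, -0.001]
ft_force: [1.0, 0.2, 0.0]
gripper_width: 0.0853
grip_force: 0.0
```

```bash
python3 - <<'E'
from h import *
from plan import pose
import pickle
p,y,s=pose();print(p,y,s['joint_positions'].round(2),s['clock'])
d=grab('wrist');pickle.dump(d,open('W2.pkl','wb'))
c=[proj(d,q) for q in [(.61,-.08,0),(.44,-.18,0.1)]];print(c)
save(d,'d_wrist.png',(110,0,366,230),3)
E
```

```text
[ 0.49321878 -0.12412232  0.34011221] -89.58665089747868 [-0.25  0.56  0.69  1.92 -0.48  0.83 -0.87] 2.9
[array([210.65927819,  56.91725465]), array([326.48070959, 270.9272592 ])]
```

View pics/d_wrist.png

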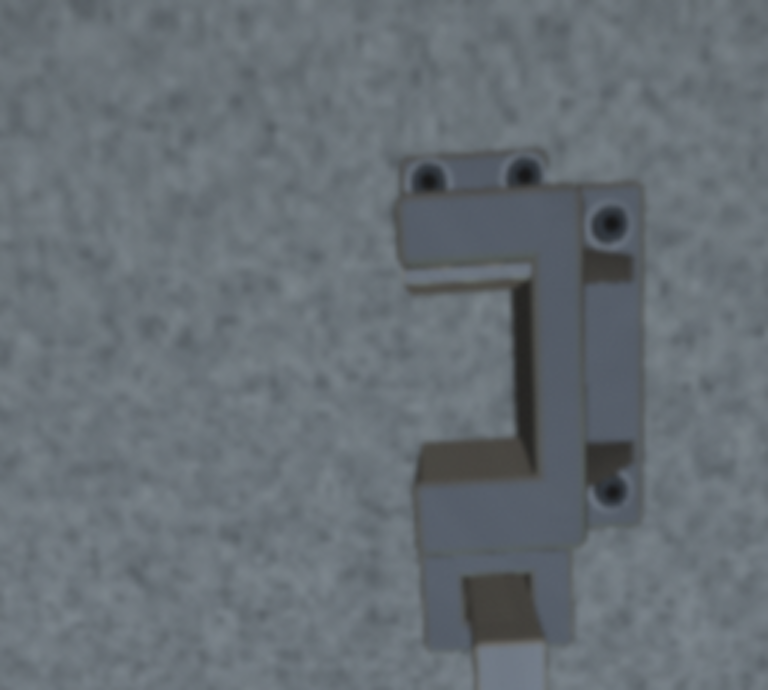

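The close view, in crop pixels, puts the flat jaw's top inner edge from (402,269) to (533,259). The back wall's inner edge runs to (542,474), and the sloped jaw's top edge runs from (414,487) to (542,475).

```bash
python3 - <<'E'
from h import *
import pickle
d=pickle.load(open('W2.pkl','rb'));w1=pickle.load(open('W1.pkl','rb'))
P=lambda u,v,z=.07:plane(d,110+u/3,v/3,z)
# stand-frame (x,y) of corners at top; jaws x from -14 (flat), -12 (sloped)
c=[((402,269),(-14,18)),((533,259),(19.5,18)),((398,198),(-14,40)),((542,474),(19.5,-31.9)),((414,487),(-12,-31.9))]
S=np.array([b for a,b in c])/1000; Wd=np.array([P(*a)[:2] for a,b in c])
print(Wd.round(4).tolist())
sm,wm=S.mean(0),Wd.mean(0); U,_,V=np.linalg.svd((S-sm).T@(Wd-wm)); R=(U@V).T
o=wm-R@sm; print('origin',o.round(4),'xhead',np.degrees(np.arctan2(R[1,0],R[0,0])),'res mm',((S@R.T+o-Wd)*1000).round(1).tolist())
P0=lambda u,v:plane(d,110+u/3,v/3,0)
print('flat face bottom',P0(408,291),P0(515,284))
# height of stand top: triangulate corners between both wrist views
k=1.5625
for a,b in [((533,259),(660,100)),((398,198),(609,70))]:
    print('tri',tri(d,(110+a[0]/3,a[1]/3),w1,(b[0]/k,b[1]/k)))
s2w=lambda x,y:(R@np.array([x,y])/1000+o).round(4)
print('mouth',s2w(-22,0),'gap',s2w(3.5,-24.9),'nose of lying',s2w(-164,0))
E
```

```text
[[0.5762, -0.1145], [0.5788, -0.1476], [0.5929, -0.1135], [0.5243, -0.152], [0.5205, -0.1175]]
origin [ 0.5561 -0.1294] xhead -86.30037603224893 res mm [[-3.0, 0.2], [-3.5, -0.1], [2.3, 0.7], [1.2, 1.1], [3.0, -1.9]]
flat face bottom [ 0.57382146 -0.11371857  0.        ] [ 0.57626595 -0.14889449  0.        ]
tri (array([ 0.57911656, -0.14812081,  0.06454711]), np.float64(0.00021056990880268458))
tri (array([ 0.59429555, -0.11328967,  0.06847593]), np.float64(0.00247957024646882))
mouth [ 0.5547 -0.1074] gap [ 0.5315 -0.1345] nose of lying [0.5455 0.0343]
```

move_arm(grip=[1, 1, 1, 1, 1, 1, 1, 1, 1, 1, 1], offset=[[-0.038, -0.493, 0.14], [-0.038, -0.493, 0.14], [-0.038, -0.493, 0.14], [-0.038, -0.493, 0.14], [-0.038, -0.493, 0.14], [-0.038, -0.493, 0.14], [-0.038, -0.493, 0.14], [-0.038, -0.493, 0.14], [0, 0, 0], [0, 0, 0.25], [0, 0, 0.25]], spin=[0.009, 0, 0, 0, 0, 0, 0, 0, 0, 0, 0])

```text
clock: 4.05
position: [0.4739, 0.1937, 0.2115]
tcp_rot: [-0.001, 1.0, -0.008, 0.001]
ft_force: [-0.3, 0.4, -0.3]
gripper_width: 0.0853
grip_force: 0.0
```

```bash
python3 plan.py 0.469 0.1914 0.177 -91.2 2
```

```text
at [0.4739 0.1937 0.2115] -90.93
([[-0.03, 0.015, 0.216], [-0.03, 0.015, 0.216]], np.float64(0.0007))
```

move_arm(grip=[1, 1, 1, 0, 0, 0, 0, 0, 0, 0], offset=[[-0.03, 0.015, 0.215], [-0.03, 0.015, 0.215], [0, 0, 0], [0, 0, 0], [0, 0, 0], [0, 0, 0], [0, 0, 0], [0, 0, 0], [0, 0, 0], [0, 0, -0.1]], spin=[0.0007, 0.0007, 0, 0, 0, 0, 0, 0, 0, 0])

```text
clock: 5.05
position: [0.4693, 0.1894, 0.1845]
tcp_rot: [-0.0, 1.0, -0.012, -0.001]
ft_force: [0.7, -1.2, -6.1]
gripper_width: 0.035
grip_force: 60.6
```

```bash
python3 - <<'E'
from plan import *
p,y,s=pose();print(p,y,s['gripper_width'],s['grip_force'],s['clock'])
h=np.radians(94);f=np.array([.5505,-.1077]);g=f+.0637*np.array([np.cos(h),np.sin(h)])
print('place grasp',g)
print(rows([*g,.25],4,p,y,13))
E
```

```text
[0.46929857 0.18937324 0.18451547] -91.42808585143693 0.035044656474738 60.606175661087036 5.05
place grasp [ 0.54605651 -0.04415517]
([[0.079, 0.223, -0.063], [0.05, 0.231, -0.063], [0.02, 0.235, -0.063], [-0.01, 0.236, -0.063], [-0.04, 0.233, -0.063], [-0.069, 0.226, -0.063], [-0.098, 0.215, -0.063], [-0.124, 0.201, -0.063], [-0.149, 0.183, -0.063], [-0.171, 0.163, -0.063], [-0.191, 0.14, -0.063], [-0.207, 0.114, -0.063], [-0.22, 0.087, -0.063]], np.float64(-0.0408))
```

move_arm(grip=[0, 0, 0, 0, 0, 0, 0, 0, 0, 0, 0, 0], offset=[[0.08, 0.225, -0.4], [0.05, 0.23, -0.4], [0.02, 0.235, 0], [-0.01, 0.235, 0], [-0.04, 0.235, 0], [-0.07, 0.225, 0], [-0.1, 0.215, 0], [-0.125, 0.2, 0], [-0.15, 0.185, 0], [-0.17, 0.165, 0], [-0.19, 0.14, 0], [-0.205, 0.115, 0]], spin=[-0.0408, -0.0408, -0.0408, -0.0408, -0.0408, -0.0408, -0.0408, -0.0408, -0.0408, -0.0408, -0.0408, -0.0408])

```text
clock: 6.25
position: [0.5397, -0.0281, 0.2481]
tcp_rot: [-0.001, 0.726, 0.688, -0.002]
ft_force: [-0.7, -0.2, -5.8]
gripper_width: 0.0351
grip_force: 61.7
```

move_arm(grip=[0, 0, 0], offset=[[-0.22, 0.085, 0], [0, 0, 0.1], [0, 0, 0]], spin=[-0.0408, 0, 0])

```text
clock: 6.55
position: [0.545, -0.0456, 0.2392]
tcp_rot: [-0.002, 0.683, 0.73, -0.002]
ft_force: [0.4, 1.7, -5.6]
gripper_width: 0.035
grip_force: 61.8
```

```bash
python3 plan.py 0.546 -0.0442 0.1785 4 4;  python3 - <<'E'
from h import *
import pickle
d=grab('wrist');pickle.dump(d,open('W3.pkl','wb'));save(d,'e_wrist.png',s=1.5)
E
```

```text
at [ 0.545  -0.0456  0.2392] 3.8
([[0.004, 0.003, 0.19], [0.004, 0.003, 0.19], [0.004, 0.003, 0.19], [0.004, 0.003, 0.19]], np.float64(-0.0003))
```

View pics/e_wrist.png

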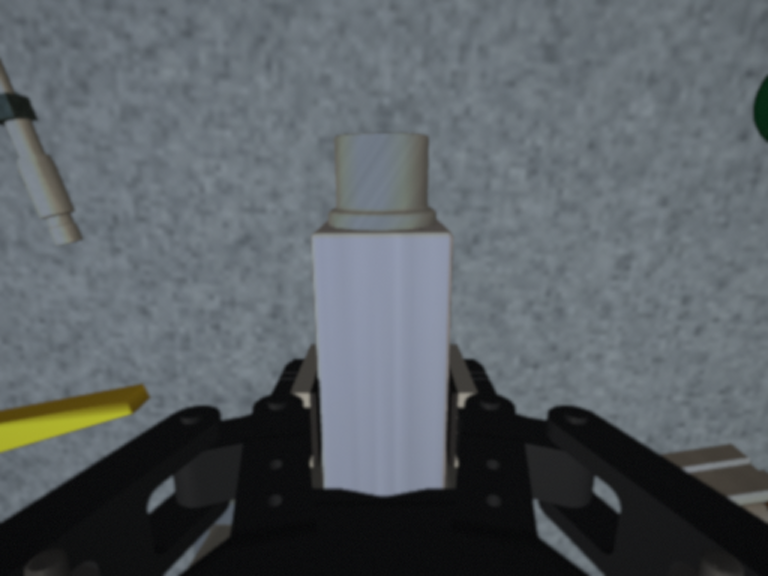

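The arbor is held squarely, with its shoulder edge at (313-449, 233). I'll check the foot position from the shoulder before lowering.

```bash
python3 - <<'E'
from h import *
import pickle
d=pickle.load(open('W3.pkl','rb'))
a,b=[plane(d,u/1.5,233/1.5,.099) for u in(313,449)]
print(a,b,np.linalg.norm(a-b)); m=(a+b)/2; n=(b-a)/np.linalg.norm(b-a); ax=np.array([-n[1],n[0],0])
print('shoulder',m,'ax',np.degrees(np.arctan2(ax[1],ax[0])),'foot',m-.118*ax, 'want .5505 -.1077')
E
```

```text
[0.524249   0.00426962 0.099     ] [0.55765735 0.0065173  0.099     ] 0.03348387678054204
shoulder [0.54095317 0.00539346 0.099     ] ax 93.84900220757754 foot [ 0.54887419 -0.11234039  0.099     ] want .5505 -.1077
```

move_arm(grip=[0, 0, 0, 0, 0, 0], offset=[[0.025, 0.02, 0.25], [0, 0, 0.25], [0, 0, 0.18], [0, 0, 0.06], [0, 0, 0.03], [0, 0, 0]], spin=[0, 0, 0, 0, 0, 0])

```text
clock: 7.2
position: [0.548, -0.0425, 0.1793]
tcp_rot: [0.0, 0.682, 0.731, 0.0]
ft_force: [0.2, 0.2, -5.9]
gripper_width: 0.0352
grip_force: 61.7
```

move_arm(grip=[0, 0, 0, 0], offset=[[0, 0, 0.013], [0, 0, 0.013], [0, 0, 0.013], [0, 0, 0]], spin=[0, 0, 0, 0])

```text
clock: 7.6
position: [0.5482, -0.0428, 0.1781]
tcp_rot: [0.001, 0.682, 0.731, 0.001]
ft_force: [-2.4, 0.4, 7.4]
gripper_width: 0.0353
grip_force: 63.3
```

move_arm(grip=[1, 1, 1, 1, 1, 1, 1, 1, 1], offset=[[0, 0, 0], [0, 0, 0], [0, 0, 0], [0, 0, 0], [0, 0, -0.25], [0.33, 0, 0], [0.33, 0, 0], [0.33, 0, 0], [0, 0, 0]], spin=[0, 0, 0, 0, 0, 0, 0, 0, 0])

```text
clock: 8.5
position: [0.542, 0.0415, 0.1958]
tcp_rot: [-0.002, 0.679, 0.734, 0.001]
ft_force: [0.6, 0.7, 0.3]
gripper_width: 0.0852
grip_force: 0.0
```

```bash
python3 - <<'E'
from h import *
from plan import pose
import pickle
p,y,s=pose();print(p,y,s['clock'],s['joint_positions'].round(2))
d=grab('wrist');t=grab('top');sc=grab('scene');pickle.dump([d,t,sc],open('W4.pkl','wb'))
im=np.hstack([cv2.resize(d['frame'],(400,300)),cv2.resize(t['frame'][135:225,220:340],(400,300),interpolation=2)])
im2=cv2.resize(sc['frame'][160:280,140:300],(800,300*2),interpolation=2)[:300] if 0 else cv2.resize(sc['frame'][170:250,160:300],(525,300),interpolation=2)
im=np.vstack([im,np.hstack([im2,np.zeros((300,275,3),np.uint8)])])
cv2.imwrite('pics/f.png',im[:,:,::-1])
E
```

```text
[0.54200605 0.04153205 0.19577635] 4.433352580620578 8.5 [-0.18  0.75  0.1   1.92 -0.16  0.48  0.11]
```

View pics/f.png

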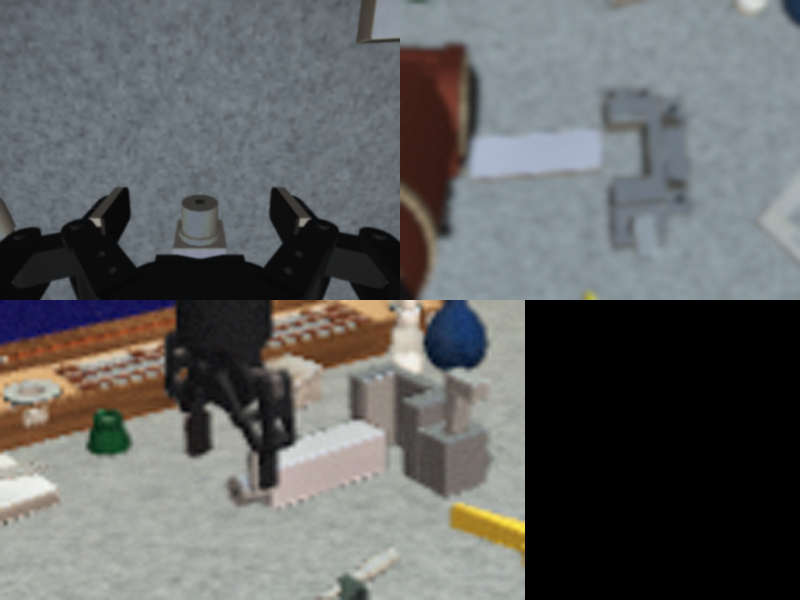

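The arbor lies released in line with the mouth. Its foot is at panel (602,146) of the top crop and its nose face at wrist (200,203).

```bash
python3 - <<'E'
from h import *
import pickle
d,t,s=pickle.load(open('W4.pkl','rb'))
T=lambda x,y,z:plane(t,220+(x-400)/3.333,135+y/3.333,z)
f=[T(602,128,.036),T(603,166,.036),T(474,135,.036),T(470,178,.036)]; print(np.round(f,4))
a=(f[0]+f[1])/2; print('foot',a)
w=lambda x,y,z:plane(d,x*1.28,y*1.28,z)
n=w(200,203,.018); print('nose face c',n, 'top rim',w(200,195,.031))
print('width',w(181,201,.018),w(218,201,.018))
v=n-a; print('len',np.linalg.norm(v[:2]),'head',np.degrees(np.arctan2(v[1],v[0])))
O=np.array([.555,-.1295]);h=np.radians(-86);ux=np.array([np.cos(h),np.sin(h)]);uy=np.array([-ux[1],ux[0]])
for q in(a,n): r=q[:2]-O; print('stand mm',1e3*r@ux,1e3*r@uy)
r=np.array([.54201,.04153])-O; print('tcp stand',1e3*r@ux,1e3*r@uy)
# stand corners in top view, same reference
for x,y in[(606,92),(606,125),(645,122),(648,182),(612,186)]:
    r=T(x,y,.07)[:2]-O; print((x,y),1e3*r@ux,1e3*r@uy)
E
```

```text
[[ 0.5713 -0.1114  0.036 ]
 [ 0.5369 -0.1121  0.036 ]
 [ 0.5649  0.0036  0.036 ]
 [ 0.526   0.007   0.036 ]]
foot [ 0.55408946 -0.11176929  0.036     ]
nose face c [0.54365725 0.03106513 0.018     ] top rim [0.54268605 0.04340193 0.031     ]
width [0.53033374 0.03156368 0.018     ] [0.55604408 0.03357609 0.018     ]
len 0.14321487771851416 head 94.1772990765475
stand mm -17.751035478013065 0.32851138599982876
stand mm -160.96522751022036 -0.11465956409946595
tcp stand -171.51951610987396 -1.0279073084174317
(606, 92) -13.344688726513189 43.77219308248456
(606, 125) -15.580223310277074 14.615976071542526
(645, 122) 18.622889510769024 14.898754612091178
(648, 182) 17.02386721097304 -37.90212497705316
(612, 186) -14.473592284897721 -39.213260732178384
```

move_arm(grip=[1, 1, 0.29, 0.29, 0.29, 0.29, 0.29, 0.29, 0.29], offset=[[-0.115, 0, 0.1], [0, 0, 0.07], [0, 0, 0], [0, 0, 0], [0, 0, 0], [0, 0, 0], [0, 0, 0], [0, 0, 0], [0, 0, 0]], spin=[0.002, 0, 0, 0, 0, 0, 0, 0, 0])

```text
clock: 9.55
position: [0.5431, 0.0274, 0.1826]
tcp_rot: [0.0, 0.684, 0.729, 0.0]
ft_force: [-1.0, 0.7, 1.5]
gripper_width: 0.0253
grip_force: 17.6
```

The grip works as a position servo, so I can hold lightly at 17.6 N and let the arbor pivot in the pads. First part of the tip-up:

move_arm(grip=[0.29, 0.29, 0.29, 0.29, 0.29], offset=[[0, -0.03, 0], [-0.02, 0, -0.117], [-0.028, 0, -0.115], [-0.036, 0, -0.114], [0, 0, 0]], spin=[0, 0, 0, 0, 0])

```text
clock: 10.05
position: [0.5411, 0.0196, 0.2115]
tcp_rot: [0.001, 0.685, 0.728, 0.0]
ft_force: [1.2, -0.4, -3.8]
gripper_width: 0.0251
grip_force: 17.7
```

```bash
python3 - <<'E'
from h import *
from plan import pose
import pickle
p,y,s=pose();print(p,y,s['clock'],s['ft_force'],s['wrist_torque'],s['gripper_width'])
d=grab('wrist');sc=grab('scene');pickle.dump([d,sc],open('W5.pkl','wb'))
im=np.hstack([cv2.resize(d['frame'],(400,300)),cv2.resize(sc['frame'][175:245,205:298],(400,300),interpolation=2)])
cv2.imwrite('pics/g.png',im[:,:,::-1])
E
```

```text
[0.54106081 0.01956392 0.21148248] 3.521407494892442 10.05 [ 1.19812184 -0.37766381 -3.84277799] [ 0.06180837 -0.06908571  0.03605201] 0.02510418433728681
```

View pics/g.png

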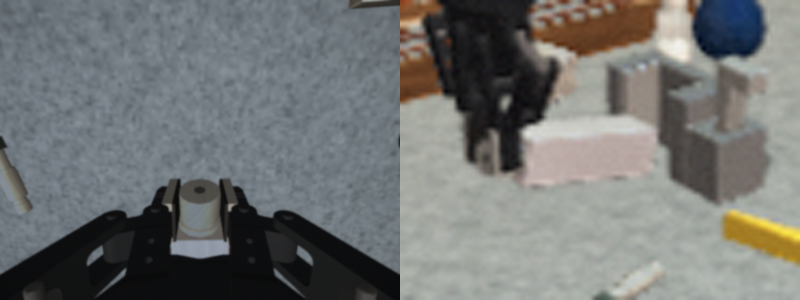

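The view shows the arbor rotated nose-up with its foot still on the table (scene px (264,217)). I'll continue along the arc.

```bash
python3 - <<'E'
import numpy as np
t=np.radians(np.arange(12,91,4.0)); t=np.append(t,np.radians(90))
x=135*(1-np.cos(t))+18*np.sin(t); z=135*np.sin(t)-18*(1-np.cos(t))
for a,b,c in zip(np.degrees(t[1:]),np.diff(x)/80,np.diff(z)/80): print(round(a),round(-b,3),round(-c,3))
print(x[0],z[0],x[-1],z[-1])
E
```

```text
16 -0.044 -0.11
20 -0.051 -0.107
24 -0.059 -0.103
28 -0.066 -0.099
32 -0.072 -0.094
36 -0.079 -0.089
40 -0.085 -0.083
44 -0.09 -0.077
48 -0.096 -0.071
52 -0.1 -0.064
56 -0.105 -0.057
60 -0.108 -0.049
64 -0.111 -0.041
68 -0.114 -0.034
72 -0.116 -0.026
76 -0.118 -0.017
80 -0.118 -0.009
84 -0.119 -0.001
88 -0.119 0.007
90 -0.059 0.007
6.6924843356559 27.674735073606012 152.99999999999997 117.0
```

move_arm(grip=[0.29, 0.29, 0.29, 0.29, 0.29, 0.29, 0.29, 0.29, 0.29, 0.29, 0.29, 0.29], offset=[[-0.044, 0, -0.11], [-0.051, 0, -0.107], [-0.059, 0, -0.103], [-0.066, 0, -0.099], [-0.072, 0, -0.094], [-0.079, 0, -0.089], [-0.085, 0, -0.083], [-0.09, 0, -0.077], [-0.096, 0, -0.071], [-0.1, 0, -0.064], [-0.105, 0, -0.057], [0, 0, 0]], spin=[-0.002, 0, 0, 0, 0, 0, 0, 0, 0, 0, 0, 0])

```text
clock: 11.35
position: [0.546, -0.0487, 0.2875]
tcp_rot: [0.001, 0.683, 0.731, 0.0]
ft_force: [0.7, 1.0, -1.4]
gripper_width: 0.0249
grip_force: 16.7
```

```bash
python3 - <<'E'
from h import *
from plan import pose
import pickle
p,y,s=pose();print(p,y,s['clock'],s['ft_force'],s['wrist_torque'],s['gripper_width'],s['grip_force'])
d=grab('top');sc=grab('scene');pickle.dump([d,sc],open('W6.pkl','wb'))
im=np.hstack([cv2.resize(d['frame'][135:225,220:340],(400,300),interpolation=2),cv2.resize(sc['frame'][155:245,195:315],(400,300),interpolation=2)])
cv2.imwrite('pics/i.png',im[:,:,::-1])
E
```

```text
[ 0.54600771 -0.04873251  0.28745736] 3.8568570145582757 11.35 [ 0.68881831  0.99008919 -1.43521223] [ 0.21219055 -0.00227179 -0.07589274] 0.024858554354566638 16.663750112056732
```

View pics/i.png

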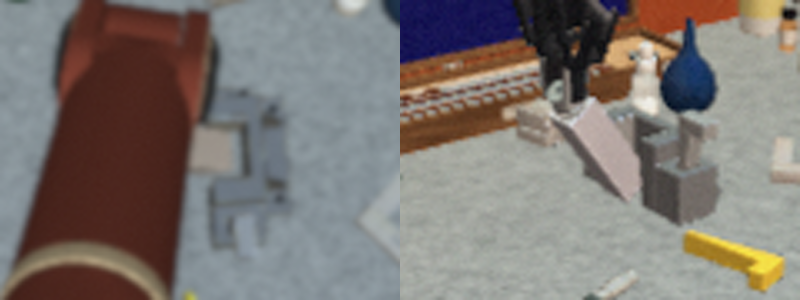

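The arbor is at about 56° with its foot on the table at the mouth and entering the channel. Continuing to about 84°.

move_arm(grip=[0.29, 0.29, 0.29, 0.29, 0.29, 0.29, 0.29, 0.29], offset=[[-0.108, 0, -0.049], [-0.111, 0, -0.041], [-0.114, 0, -0.034], [-0.116, 0, -0.026], [-0.118, 0, -0.017], [-0.118, 0, -0.009], [-0.118, 0, 0], [0, 0, 0]], spin=[0, 0, 0, 0, 0, 0, 0, 0])

```text
clock: 12.25
position: [0.5504, -0.1141, 0.3012]
tcp_rot: [0.002, 0.683, 0.73, -0.0]
ft_force: [-0.2, 0.1, 6.1]
gripper_width: 0.0249
grip_force: 17.7
```

move_arm(grip=[0.29, 0.29, 0.29, 0.29], offset=[[-0.06, 0, 0], [-0.05, 0, 0.002], [-0.04, 0, 0.004], [0, 0, 0]], spin=[0, 0, 0, 0])

```text
clock: 12.65
position: [0.5513, -0.1243, 0.3004]
tcp_rot: [0.001, 0.682, 0.731, 0.0]
ft_force: [0.1, -0.3, 5.2]
gripper_width: 0.025
grip_force: 17.9
```

```bash
python3 - <<'E'
from h import *
from plan import pose
import pickle
p,y,s=pose();print(p,y,s['clock'],s['ft_force'],s['wrist_torque'],s['gripper_width'],s['grip_force'])
d=grab('wrist');sc=grab('scene');t=grab('top');pickle.dump([d,sc,t],open('W7.pkl','wb'))
im=np.vstack([np.hstack([cv2.resize(d['frame'],(400,300)),cv2.resize(sc['frame'][165:225,225:305],(400,300),interpolation=2)]),
 np.hstack([cv2.resize(t['frame'][150:210,260:340],(400,300),interpolation=2),np.zeros((300,400,3),np.uint8)])])
cv2.imwrite('pics/j.png',im[:,:,::-1])
E
```

```text
[ 0.55130735 -0.12428602  0.30042763] 3.930998085853729 12.65 [ 0.13722592 -0.32734509  5.19168105] [ 0.13366383 -0.19314331 -0.0161561 ] 0.025000500126728407 17.88375288248062
```

View pics/j.png

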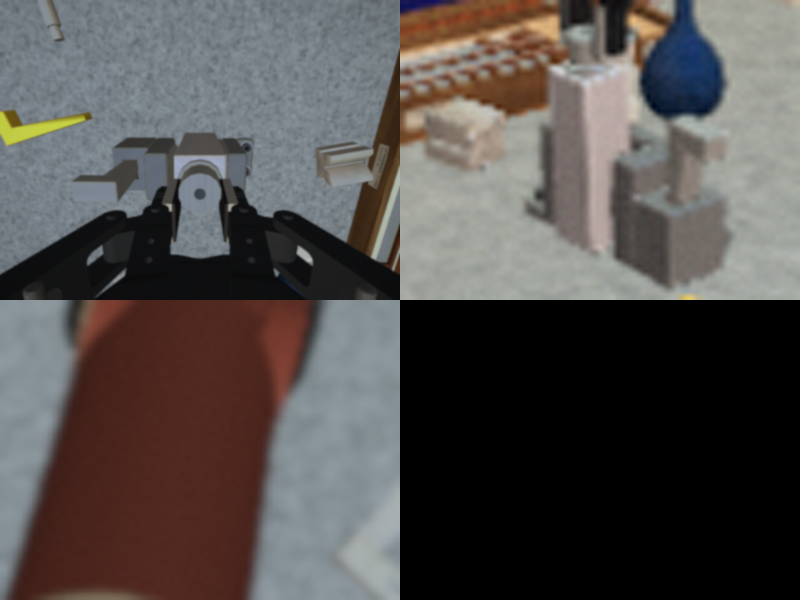

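The view shows the arbor practically upright between the jaws, held at the nose, with the key still in its boss. Now I'll nudge it gently to the back wall.

move_arm(grip=[0.29, 0.29, 0.29, 0.29], offset=[[-0.0125, 0, 0], [-0.0125, 0, 0], [-0.0125, 0, 0], [0, 0, 0]], spin=[0, 0, 0, 0])

```text
clock: 13.2
position: [0.5515, -0.1265, 0.3002]
tcp_rot: [0.001, 0.682, 0.731, 0.0]
ft_force: [0.2, 0.0, 6.1]
gripper_width: 0.0247
grip_force: 17.9
```

move_arm(grip=[0.29, 0.29, 0.29], offset=[[-0.0125, 0, 0], [-0.0125, 0, 0], [0, 0, 0]], spin=[0, 0, 0])

```text
clock: 13.5
position: [0.5515, -0.1285, 0.3]
tcp_rot: [0.0, 0.682, 0.731, 0.0]
ft_force: [1.6, 0.2, 4.5]
gripper_width: 0.0249
grip_force: 17.9
```

move_arm(grip=[0.29, 0.29, 0.29], offset=[[-0.0125, 0, 0], [-0.0125, 0, 0], [0, 0, 0]], spin=[0, 0, 0])

```text
clock: 13.8
position: [0.5515, -0.1304, 0.2998]
tcp_rot: [0.0, 0.682, 0.731, -0.0]
ft_force: [2.3, 0.4, 3.3]
gripper_width: 0.0252
grip_force: 17.9
```

move_arm(grip=[0.29, 0.29, 0.29], offset=[[-0.0125, 0, 0], [-0.0125, 0, 0], [0, 0, 0]], spin=[0, 0, 0])

```text
clock: 14.1
position: [0.5515, -0.1322, 0.2997]
tcp_rot: [-0.0, 0.682, 0.731, -0.0]
ft_force: [1.6, 0.8, 1.8]
gripper_width: 0.025
grip_force: 17.8
```

```bash
python3 - <<'E'
from h import *
import pickle
O=np.array([.555,-.1295]);h=np.radians(-86);ux=np.array([np.cos(h),np.sin(h)]);uy=np.array([-ux[1],ux[0]])
S=lambda q:[round(1e3*(q[:2]-O)@ux,1),round(1e3*(q[:2]-O)@uy,1)]
W=lambda x,y,z:np.array([*(O+ux*x/1e3+uy*y/1e3),z/1e3])
sc=grab('scene');d=grab('wrist');t=grab('top');pickle.dump([d,sc,t],open('W8.pkl','wb'))
im=sc['frame'].astype(int)
print('expected seated edges: front-left, front-right (stand x -16.5, y +-18)')
for z in(110,80,50,20,0): print(z,proj(sc,W(-16.5,18,z)).round(1),proj(sc,W(-16.5,-18,z)).round(1),proj(sc,W(19.5,-18,z)).round(1))
g=cv2.cvtColor(sc['frame'],6)
for v in range(172,218,4):
    print(v,' '.join('%3d'%x for x in g[v,248:280]))
gw=cv2.cvtColor(d['frame'],6)
print('wrist col 256', list(zip(range(150,262,2),gw[150:262:2,256].tolist())))
for z,y in((118,0),(142,0)): print('exp',z,[proj(d,W(x,-3,z)).round(1).tolist() for x in(19.5,1.5,-11.5)])
E
```

```text
expected seated edges: front-left, front-right (stand x -16.5, y +-18)
110 [256.4 179.1] [263.7 182.3] [272.6 179.7]
80 [256.4 187.9] [263.6 191.3] [272.4 188.6]
50 [256.4 196.7] [263.6 200.2] [272.3 197.3]
20 [256.4 205.3] [263.5 208.9] [272.2 206. ]
0 [256.4 210.9] [263.5 214.6] [272.1 211.6]
172  59  70  97 112 121 126 121 149 162 161 160 130  86 119 133 145 142 130  92 110  67  25  29  27  71 118 108 104  92  81  59  60
176  98  79  72  62 103 143 110  51  61  68  75  94 118  93 110 124 137 130 109 127 138 132 143 133  91  79  81  47  53  56  65  67
180  58  60  58  63  65  62  66  63  80 109 113 130 145 148 180 206 202 204 186 174 176 186 174 172 148  60  38  41  49  54  57  64
184  52  53  53  50  52  50  54  56  83 112 110 111 114 112 110 136 175 175 170 175 170 173 170 170 167 121  29  32  35  38  45  44
188 141 150 159 165 161 157 161 156 130 115 115 113 115 112 112 139 178 177 171 172 167 170 170 173 167 156 156 150 122  86  58  77
192 166 168 169 169 150 102  65  74 101 109 111 113 111 105 112 141 176 172 167 168 168 165 168 157 124 124 129 134 140 144 122  85
196 164 165 
[... 849 characters left out ...]
130), (160, 132), (162, 103), (164, 79), (166, 79), (168, 78), (170, 78), (172, 78), (174, 78), (176, 79), (178, 78), (180, 78), (182, 79), (184, 78), (186, 79), (188, 79), (190, 80), (192, 80), (194, 79), (196, 99), (198, 154), (200, 168), (202, 135), (204, 106), (206, 133), (208, 125), (210, 80), (212, 66), (214, 66), (216, 66), (218, 66), (220, 67), (222, 97), (224, 136), (226, 139), (228, 139), (230, 139), (232, 138), (234, 138), (236, 138), (238, 138), (240, 135), (242, 90), (244, 67), (246, 67), (248, 66), (250, 66), (252, 67), (254, 72), (256, 118), (258, 136), (260, 137)]
exp 118 [[255.8, 266.0], [255.8, 236.4], [255.8, 214.0]]
exp 142 [[255.7, 290.6], [255.8, 257.0], [255.8, 231.2]]
```

Scene edge columns are constant at 256 and 263, so the arbor is upright. The wrist view puts its centre at stand x ≈ -3, so about 4 mm more is needed to reach the wall.

move_arm(grip=[0.29, 0.29, 0.29], offset=[[-0.0125, 0, 0], [-0.0125, 0, 0], [0, 0, 0]], spin=[0, 0, 0])

```text
clock: 14.55
position: [0.5516, -0.1341, 0.2998]
tcp_rot: [-0.0, 0.682, 0.731, -0.0]
ft_force: [0.9, 1.1, 1.5]
gripper_width: 0.0249
grip_force: 17.8
```

move_arm(grip=[0.29, 0.29, 0.29], offset=[[-0.0125, 0, 0], [-0.0125, 0, 0], [0, 0, 0]], spin=[0, 0, 0])

```text
clock: 14.85
position: [0.5518, -0.1365, 0.3]
tcp_rot: [-0.0, 0.682, 0.731, -0.0]
ft_force: [0.6, 1.7, 0.8]
gripper_width: 0.0249
grip_force: 17.9
```

```bash
cat > chk.py <<'E'
from h import *
from plan import pose
O=np.array([.555,-.1295]);h=np.radians(-86);ux=np.array([np.cos(h),np.sin(h)]);uy=np.array([-ux[1],ux[0]])
S=lambda q:[round(float(1e3*(q[:2]-O)@ux),1),round(float(1e3*(q[:2]-O)@uy),1)]
W=lambda x,y,z:np.array([*(O+ux*x/1e3+uy*y/1e3),z/1e3])
E
python3 - <<'E'
from chk import *
p,y,s=pose();print(p,y,'tcp stand',S(p))
sc=grab('scene');d=grab('wrist');import pickle;pickle.dump([d,sc],open('W9.pkl','wb'))
g=cv2.cvtColor(sc['frame'],6);gw=cv2.cvtColor(d['frame'],6)
for v in (182,186,192,198,204,208,212): print(v,g[v,253:268].tolist())
print(list(zip(range(150,262,2),gw[150:262:2,256].tolist())))
# nose hole centre
for v in (236,240,244,248,252,256): print(v,gw[v,225:290:3].tolist())
E
```

```text
[ 0.55176672 -0.13646462  0.2999635 ] 3.9736360271031326 tcp stand [6.7, -3.7]
182 [55, 56, 56, 55, 78, 113, 113, 118, 111, 114, 118, 145, 175, 177, 173]
186 [95, 120, 144, 143, 130, 114, 116, 114, 115, 113, 119, 155, 174, 174, 171]
192 [103, 65, 75, 98, 106, 113, 113, 116, 116, 110, 132, 170, 173, 168, 169]
198 [99, 71, 76, 104, 117, 112, 114, 114, 112, 111, 135, 172, 167, 156, 114]
204 [58, 66, 77, 97, 108, 112, 111, 111, 114, 107, 130, 167, 165, 146, 84]
208 [73, 70, 73, 85, 110, 113, 111, 112, 111, 111, 134, 167, 167, 152, 108]
212 [161, 158, 148, 141, 139, 122, 123, 112, 113, 115, 139, 166, 166, 158, 116]
[(150, 137), (152, 132), (154, 131), (156, 128), (158, 91), (160, 81), (162, 80), (164, 80), (166, 81), (168, 80), (170, 80), (172, 80), (174, 81), (176, 80), (178, 81), (180, 81), (182, 81), (184, 81), (186, 81), (188, 81), (190, 81), (192, 81), (194, 85), (196, 131), (198, 166), (200, 161), (202, 103), (204, 120), (206, 136), (208, 113), (210, 70), (212, 68), (214, 67), (216, 68), (218, 68), (220, 68), (222, 87), (224, 131), (226, 138), (228, 138), (230, 138), (232, 138), (234, 138), (236, 137), (238, 137), (240, 135), (242, 94), (244, 66), (246, 67), (248, 66), (250, 66), (252, 67), (254, 72), (256, 117), (258, 136), (260, 136)]
236 [49, 21, 105, 139, 141, 140, 139, 142, 141, 140, 138, 139, 135, 137, 141, 138, 139, 142, 111, 40, 29, 68]
240 [31, 58, 137, 139, 141, 140, 140, 142, 140, 139, 135, 138, 135, 139, 141, 139, 139, 142, 137, 74, 15, 63]
244 [16, 81, 141, 139, 140, 140, 139, 141, 122, 73, 67, 70, 104, 138, 141, 138, 139, 141, 139, 113, 15, 50]
248 [14, 77, 140, 139, 140, 140, 139, 139, 78, 66, 66, 67, 72, 133, 141, 138, 139, 142, 139, 114, 17, 33]
252 [14, 77, 140, 139, 140, 139, 139, 141, 98, 66, 66, 68, 87, 137, 140, 138, 139, 142, 139, 99, 17, 17]
256 [13, 31, 126, 139, 139, 139, 139, 141, 139, 128, 116, 129, 133, 137, 140, 138, 138, 141, 134, 52, 17, 13]
```

The last nudge leaned the nose slightly over the foot (top edge moved about 1 px, base unchanged). I'll back off, then re-grip lower on the shank, above the jaws, so I can slide the foot while holding it upright.

move_arm(grip=[0.29, 0.29, 0.65, 0.65, 0.65, 0.65, 0.65, 0.65, 0.65], offset=[[0.045, 0, 0], [0, 0, 0], [0, 0, 0], [0, 0, 0], [0, 0, 0], [0.06, 0, 0.2], [0, 0, 0.2], [0, 0, 0.16], [0, 0, 0]], spin=[0, 0, 0, 0, 0, 0, 0, 0, 0])

```text
clock: 15.85
position: [0.5506, -0.1279, 0.2534]
tcp_rot: [-0.002, 0.682, 0.731, -0.001]
ft_force: [-0.4, -0.0, 0.8]
gripper_width: 0.0554
grip_force: 0.0
```

```bash
python3 - <<'E'
from chk import *
p,y,s=pose();print(p,y,'tcp stand',S(p))
sc=grab('scene');d=grab('wrist');import pickle;pickle.dump([d,sc],open('W10.pkl','wb'))
g=cv2.cvtColor(sc['frame'],6);gw=cv2.cvtColor(d['frame'],6)
for v in (182,186,192,198,204,208,212): print(v,g[v,253:268].tolist())
print('nose col 256',list(zip(range(150,300,3),gw[150:300:3,256].tolist())))
print('exp nose c v at x=1.5,-3:',[proj(d,W(x,-3,142)).round(1).tolist() for x in(1.5,-3)],'front top edge',[proj(d,W(x,-3,118)).round(1).tolist() for x in(-16.5,-21)])
E
```

```text
[ 0.55055117 -0.12793075  0.25339738] 3.977984991455484 tcp stand [-1.9, -4.3]
182 [62, 57, 71, 100, 110, 116, 116, 114, 112, 115, 142, 177, 176, 175, 149]
186 [91, 125, 138, 119, 111, 113, 113, 115, 115, 114, 145, 176, 175, 175, 150]
192 [102, 64, 74, 98, 109, 111, 111, 115, 109, 114, 144, 173, 173, 170, 165]
198 [99, 68, 79, 98, 113, 112, 112, 108, 109, 114, 144, 171, 167, 159, 116]
204 [60, 67, 76, 97, 108, 108, 110, 110, 111, 114, 142, 169, 169, 144, 88]
208 [75, 68, 79, 100, 111, 107, 111, 109, 111, 118, 144, 167, 166, 153, 109]
212 [162, 157, 151, 143, 127, 117, 112, 110, 109, 114, 146, 170, 167, 156, 120]
nose col 256 [(150, 136), (153, 128), (156, 130), (159, 136), (162, 140), (165, 140), (168, 138), (171, 132), (174, 134), (177, 99), (180, 79), (183, 79), (186, 79), (189, 79), (192, 78), (195, 78), (198, 79), (201, 78), (204, 80), (207, 79), (210, 79), (213, 80), (216, 79), (219, 79), (222, 80), (225, 80), (228, 80), (231, 80), (234, 80), (237, 82), (240, 137), (243, 170), (246, 170), (249, 77), (252, 115), (255, 141), (258, 122), (261, 69), (264, 68), (267, 66), (270, 67), (273, 67), (276, 65), (279, 65), (282, 67), (285, 67), (288, 112), (291, 139), (294, 139), (297, 139)]
exp nose c v at x=1.5,-3: [[256.9, 333.1], [256.9, 321.4]] front top edge [[256.8, 250.0], [256.8, 239.3]]
```

It stands freely and truly upright. Now I'll grip firmly and slide it to the wall.

move_arm(grip=[0, 0, 0, 0, 0, 0, 0, 0], offset=[[0, 0, 0], [0, 0, 0], [0, 0, 0], [0, 0, 0], [0, 0, 0], [-0.0125, 0, 0], [-0.0125, 0, 0], [0, 0, 0]], spin=[0, 0, 0, 0, 0, 0, 0, 0])

```text
clock: 16.75
position: [0.5521, -0.1289, 0.2561]
tcp_rot: [0.0, 0.682, 0.732, 0.001]
ft_force: [0.4, 1.1, 6.6]
gripper_width: 0.0353
grip_force: 61.8
```

move_arm(grip=[0, 0, 0], offset=[[-0.0125, 0, 0], [-0.0125, 0, 0], [0, 0, 0]], spin=[0, 0, 0])

```text
clock: 17.05
position: [0.5522, -0.1297, 0.2562]
tcp_rot: [-0.001, 0.682, 0.732, 0.002]
ft_force: [-0.4, 4.1, 8.0]
gripper_width: 0.0356
grip_force: 61.9
```

move_arm(grip=[0, 0, 0], offset=[[-0.0125, 0, 0], [-0.0125, 0, 0], [0, 0, 0]], spin=[0, 0, 0])

```text
clock: 17.35
position: [0.5524, -0.1304, 0.2562]
tcp_rot: [-0.002, 0.681, 0.732, 0.002]
ft_force: [0.4, 5.4, 7.8]
gripper_width: 0.0354
grip_force: 62.1
```

move_arm(grip=[0, 0, 0], offset=[[-0.0125, 0, 0], [-0.0125, 0, 0], [0, 0, 0]], spin=[0, 0, 0])

```text
clock: 17.65
position: [0.5525, -0.1312, 0.2562]
tcp_rot: [-0.003, 0.681, 0.732, 0.003]
ft_force: [-0.5, 6.8, 10.4]
gripper_width: 0.0355
grip_force: 62.2
```

```bash
python3 - <<'E'
from chk import *
p,y,s=pose();print(p,y,'tcp stand',S(p))
sc=grab('scene');g=cv2.cvtColor(sc['frame'],6)
for v in (182,186,192,198,204,208,212): print(v,g[v,253:268].tolist())
E
```

```text
[ 0.55253006 -0.13123007  0.256204  ] 4.147159153133582 tcp stand [1.6, -2.6]
182 [54, 56, 56, 85, 123, 115, 116, 113, 115, 112, 140, 180, 157, 95, 113]
186 [94, 122, 144, 134, 111, 113, 114, 114, 114, 106, 139, 180, 157, 99, 109]
192 [99, 62, 73, 96, 108, 111, 116, 111, 114, 104, 131, 176, 172, 171, 167]
198 [98, 66, 68, 91, 111, 110, 112, 115, 114, 106, 130, 171, 166, 158, 118]
204 [61, 67, 71, 86, 111, 109, 115, 112, 110, 111, 139, 170, 166, 147, 84]
208 [75, 69, 79, 99, 111, 110, 114, 114, 111, 111, 139, 165, 168, 154, 109]
212 [162, 158, 153, 138, 116, 114, 110, 114, 113, 118, 142, 166, 165, 153, 116]
```

move_arm(grip=[0, 0, 0, 0], offset=[[0, 0, -0.0125], [0, 0, -0.0125], [-0.0125, 0, 0], [0, 0, 0]], spin=[0, 0, 0, 0])

```text
clock: 18.1
position: [0.5524, -0.133, 0.2563]
tcp_rot: [-0.003, 0.681, 0.732, 0.002]
ft_force: [2.1, 7.1, -0.5]
gripper_width: 0.0352
grip_force: 61.2
```

move_arm(grip=[0, 0, 0, 0], offset=[[-0.0125, 0, 0], [-0.0125, 0, 0], [0, 0, 0], [0, 0, 0]], spin=[0, 0, 0, 0])

```text
clock: 18.5
position: [0.5525, -0.1335, 0.2563]
tcp_rot: [-0.004, 0.681, 0.733, 0.003]
ft_force: [1.8, 9.2, 0.1]
gripper_width: 0.0353
grip_force: 61.3
```

```bash
python3 - <<'E'
from chk import *
p,y,s=pose();print(p,y,'tcp stand',S(p))
sc=grab('scene');d=grab('wrist');g=cv2.cvtColor(sc['frame'],6);gw=cv2.cvtColor(d['frame'],6)
for v in (182,186,192,198,204,208,212): print(v,g[v,253:268].tolist())
print('front top edge',gw[230:252,256].tolist(),[proj(d,W(x,-3,118)).round(1).tolist() for x in(-16.5,-21)])
E
```

```text
[ 0.55248538 -0.13348932  0.25628574] 4.2028341396408395 tcp stand [3.8, -2.8]
182 [61, 57, 56, 56, 77, 116, 114, 118, 113, 113, 116, 145, 180, 152, 103]
186 [93, 126, 147, 139, 114, 113, 114, 115, 115, 113, 115, 147, 177, 150, 100]
192 [98, 66, 75, 95, 106, 111, 113, 109, 114, 109, 115, 146, 176, 172, 171]
198 [97, 65, 75, 92, 95, 109, 112, 115, 118, 110, 119, 149, 169, 154, 120]
204 [61, 66, 71, 91, 98, 108, 116, 110, 109, 108, 122, 152, 170, 150, 85]
208 [77, 68, 74, 93, 101, 109, 112, 113, 111, 109, 123, 153, 169, 152, 107]
212 [160, 157, 154, 151, 136, 122, 120, 114, 113, 111, 131, 163, 166, 158, 119]
front top edge [81, 81, 81, 81, 81, 83, 95, 122, 147, 162, 167, 171, 172, 170, 152, 110, 76, 77, 96, 116, 130, 137] [[254.0, 237.8], [254.0, 227.0]]
```

The foot has slid in and the front top edge reads x = -17 (seated is -16.5), with 9 N of wall reaction. Now I'll ease it toward the flat jaw.

move_arm(grip=[0, 0, 0, 0], offset=[[0.01, 0.0125, 0], [0, 0.0125, 0], [0, 0, 0], [0, 0, 0]], spin=[0, 0, 0, 0])

```text
clock: 19.0
position: [0.5533, -0.1333, 0.2563]
tcp_rot: [-0.005, 0.681, 0.732, 0.001]
ft_force: [-1.6, 8.3, 2.9]
gripper_width: 0.0349
grip_force: 61.6
```

move_arm(grip=[0, 0, 0, 0], offset=[[0, 0.0125, 0], [0, 0.0125, 0], [0, 0, 0], [0, 0, 0]], spin=[0, 0, 0, 0])

```text
clock: 19.4
position: [0.5542, -0.1334, 0.2563]
tcp_rot: [-0.006, 0.681, 0.732, 0.0]
ft_force: [-4.1, 8.6, 6.0]
gripper_width: 0.0353
grip_force: 61.9
```

move_arm(grip=[0, 0, 0, 0], offset=[[0.015, 0, -0.0125], [0, 0.0125, 0], [0, 0, 0], [0, 0, 0]], spin=[0, 0, 0, 0])

```text
clock: 19.8
position: [0.5547, -0.1331, 0.2563]
tcp_rot: [-0.006, 0.682, 0.732, -0.001]
ft_force: [-2.7, 5.4, -0.4]
gripper_width: 0.0352
grip_force: 61.4
```

move_arm(grip=[0.65, 0.65, 0.65, 0.65, 0.65, 0.65, 0.65, 0.65], offset=[[0, 0, 0], [0, 0, 0], [0, 0, 0], [0, 0, -0.1], [0, 0, -0.3], [0, 0, -0.3], [0, 0, -0.3], [0, 0, 0]], spin=[0, 0, 0, 0, 0, 0, 0, 0])

```text
clock: 20.6
position: [0.5581, -0.1374, 0.3424]
tcp_rot: [0.004, 0.682, 0.731, 0.002]
ft_force: [-0.3, -0.9, 0.1]
gripper_width: 0.0554
grip_force: 0.0
```

```bash
python3 - <<'E'
from chk import *
from plan import rows
import pickle
p,y,s=pose();print(p,y,'tcp stand',S(p),s['ft_force'])
sc=grab('scene');g=cv2.cvtColor(sc['frame'],6)
for v in (182,186,192,198,204,208,212): print(v,g[v,253:268].tolist())
d=pickle.load(open('W2.pkl','rb'))
a,b=plane(d,110+475/3,214,.102),plane(d,110+545/3,640/3,.102); print('key face edge',a,b,S(a),S(b),S((a+b)/2))
print('tri S',S(np.array([.4694,-.143])),S(np.array([.4701,-.1403])))
t=W(4.2,-86,336); print(t, rows([t[0],t[1],.336],-86,p,y,11))
E
```

```text
[ 0.5580575  -0.13739148  0.34241033] 3.949099480035448 tcp stand [8.1, 2.5] [-0.2855293  -0.94682225  0.08508114]
182 [57, 55, 58, 86, 125, 113, 112, 113, 110, 112, 126, 159, 176, 176, 174]
186 [92, 124, 145, 144, 122, 113, 117, 113, 111, 113, 126, 162, 179, 172, 172]
192 [99, 65, 71, 95, 104, 106, 111, 114, 110, 113, 128, 161, 172, 174, 168]
198 [96, 69, 80, 93, 105, 108, 112, 111, 107, 108, 126, 166, 168, 155, 121]
204 [59, 70, 73, 92, 100, 109, 107, 110, 107, 107, 128, 165, 169, 145, 81]
208 [73, 70, 77, 96, 101, 107, 108, 113, 110, 109, 127, 165, 165, 154, 105]
212 [159, 157, 153, 152, 143, 129, 116, 108, 108, 110, 131, 166, 167, 157, 117]
key face edge [ 0.48762064 -0.13336235  0.102     ] [ 0.4882769  -0.15052275  0.102     ] [-0.8, -67.5] [16.3, -68.0] [7.7, -67.8]
tri S [7.5, -86.3] [4.9, -85.4]
[ 0.46950247 -0.13968883  0.336     ] ([[0.004, -0.101, 0.007], [-0.01, -0.1, 0.007], [-0.024, -0.098, 0.007], [-0.038, -0.093, 0.007], [-0.051, -0.087, 0.007], [-0.063, -0.079, 0.007], [-0.073, -0.069, 0.007], [-0.082, -0.058, 0.007], [-0.09, -0.046, 0.007], [-0.095, -0.033, 0.007], [-0.099, -0.019, 0.007]], np.float64(0.0454))
```

move_arm(grip=[0.65, 0.65, 0.65, 0.65, 0.65, 0.65, 0.65, 0.65, 0.65, 0.65, 0.65, 0.65], offset=[[0.004, -0.101, 0], [-0.01, -0.1, 0], [-0.024, -0.098, 0], [-0.038, -0.093, 0], [-0.051, -0.087, 0], [-0.063, -0.079, 0], [-0.073, -0.069, 0], [-0.082, -0.058, 0], [-0.09, -0.046, 0], [-0.095, -0.033, 0], [-0.099, -0.019, 0], [0, 0, 0]], spin=[0.0454, 0.0454, 0.0454, 0.0454, 0.0454, 0.0454, 0.0454, 0.0454, 0.0454, 0.0454, 0.0454, 0])

```text
clock: 21.85
position: [0.4671, -0.1388, 0.3374]
tcp_rot: [-0.0, 0.999, 0.035, -0.002]
ft_force: [0.6, -1.0, 0.3]
gripper_width: 0.0555
grip_force: 0.0
```

```bash
python3 - <<'E'
from chk import *
import pickle
p,y,s=pose();print(p,y,'tcp stand',S(p),s['ft_force'])
d=grab('wrist');pickle.dump(d,open('W11.pkl','wb'))
gw=cv2.cvtColor(d['frame'],6)
q=[proj(d,W(x,yy,102)).round(1).tolist() for x,yy in((-2.5,-67.7),(15.5,-67.7),(15.5,-103.7),(-2.5,-103.7))];print(q)
q=np.array(q);u0,v0=(q.min(0)-20).astype(int);u1,v1=(q.max(0)+20).astype(int)
v0=max(v0,0);v1=min(v1,383)
print(u0,u1,v0,v1)
for v in range(v0,v1,5): print(v,' '.join('%3d'%x for x in gw[v,u0:u1:2]))
E
```

```text
[ 0.46714718 -0.13877832  0.33735817] -85.95111812560434 tcp stand [3.1, -88.3] [ 0.5533009  -0.98869344  0.25627878]
[[247.4, 179.5], [273.0, 179.6], [272.2, 227.3], [247.7, 227.2]]
227 293 159 247
159 124 124 122 111  96 101 103 103 103 103 104 104 104 105 105 105 105 105 105 104 102 102 102 103 103 103 103 104 105 101  97 116 125
164 124 126 125 119 101 101 102 103 103 103 100  70  65  69  70  69  69  70  70  68  68  65  53  87 102 103 103 102 103 101 104 119 118
169 122 128 128 119  98 100 102 102 103 103 100  67  62  67  68  69  68  68  68  67  66  67  61  85 100 101 102 103 103 101 119 129 126
174 130 128 126 122  98  99 100 101 101 101  99  69  64  67  68  68  68  68  68  67  67  67  67  83 100 101 101 100 100  97 111 123 127
179 114 120 120 114  95  98 100 100 100 100  97  79  85  87  88  87  87  86  86  87  87  87  87  84  96 100 100 101 100  96 114 124 130
184 125 123 120 125 105  98 100  99  99  99 101  97 125 129 129 128 128 128 129 129 130 131 132 119 100 100 100 100  99  96 116 131 133
189 127 121 119 116 115 113 112 111 109 111 109 100 126 129 129 128 128 129 129 130 1
[... 846 characters left out ...]
 128 121 117 121 128
224 127 126 119 125 131 125 119 120 117 110 113 110 126 130 129 127 129 128 129 131 132 133 129 114 114 121 131 128 122 123 124 132 134
229 124 126 130 130 131 125 119 121 126 126 124 122 127 129 130 132 126 123 126 125 126 128 127 124 120 112 116 120 120 123 126 125 121
234 110 119 126 119 120 119 118 121 124 124 124 130 128 124 121 123 123 119 121 124 129 134 126 117 123 127 121 121 118 116 117 124 128
239  70 119 126 121 118 117 119 127 130 129 128 123 118 122 121 120 123 121 120 121 129 126 121 123 125 118 110 117 126 122 118 121 124
244  63  73 121 127 123 118 119 123 123 124 129 132 129 122 116 120 123 115 109 119 128 131 131 125 125 119 120 130 133 126 120 127 133
```

The key head is found at stand (7.0, -85.6), with its edges parallel to the tool. Grasping it across its 18 mm width.

move_arm(grip=[0.65, 0.65, 0.65, 0.65, 0.65], offset=[[0.01, 0.049, 0.2], [0, 0, 0.3], [0, 0, 0.3], [0, 0, 0.17], [0, 0, 0]], spin=[0, 0, 0, 0, 0])

```text
clock: 22.4
position: [0.4692, -0.1425, 0.2587]
tcp_rot: [-0.001, 0.999, 0.037, -0.002]
ft_force: [0.2, 0.8, 0.5]
gripper_width: 0.0555
grip_force: 0.0
```

move_arm(grip=[0, 0, 0, 0, 0, 0, 0], offset=[[0, 0, 0], [0, 0, 0], [0, 0, 0], [0, 0, 0], [0, 0, 0], [0, 0, 0], [0, 0, 0]], spin=[0, 0, 0, 0, 0, 0, 0])

```text
clock: 23.1
position: [0.4697, -0.143, 0.2616]
tcp_rot: [0.0, 0.999, 0.036, 0.001]
ft_force: [-0.1, 0.9, 5.6]
gripper_width: 0.0164
grip_force: 59.7
```

move_arm(grip=[0, 0, 0, 0, 0], offset=[[0, 0, -0.15], [0, 0, -0.25], [0, 0, -0.35], [0, 0, -0.3], [0, 0, 0]], spin=[0, 0, 0, 0, 0])

```text
clock: 23.6
position: [0.4699, -0.1434, 0.3477]
tcp_rot: [0.001, 0.999, 0.036, 0.003]
ft_force: [1.2, -0.2, -1.7]
gripper_width: 0.0162
grip_force: 59.1
```

```bash
python3 - <<'E'
from chk import *
import pickle
p,y,s=pose();print(p,y,'tcp stand',S(p),s['ft_force'],s['gripper_width'])
d=grab('wrist');sc=grab('scene');pickle.dump([d,sc],open('W12.pkl','wb'))
gw=cv2.cvtColor(d['frame'],6);g=cv2.cvtColor(sc['frame'],6)
for v in (182,192,204,212): print(v,g[v,253:268].tolist())
for y0,z in((-68,180),): print([proj(d,W(x,y0,z)).round(1).tolist() for x in(-2,16)])
for n,P in dict(slT=W(-12,-31.9,70),slB=W(19,-31.9,70),arbL=W(-16.5,-18,118),arbR=W(19.5,-18,118),arbLf=W(-16.5,18,118),nose=W(1.5,0,142)).items(): print(n,proj(d,P).round(1))
for v in range(0,200,5): print(v,' '.join('%3d'%x for x in gw[v,212:306:3]))
E
```

```text
[ 0.46991047 -0.14341286  0.3477188 ] -85.89653036849258 tcp stand [7.9, -85.9] [ 1.21435197 -0.23083579 -1.74497715] 0.01620394772596191
182 [59, 57, 58, 87, 123, 114, 114, 113, 115, 111, 125, 161, 180, 178, 171]
192 [99, 63, 73, 93, 107, 111, 111, 112, 115, 112, 131, 169, 173, 173, 168]
204 [61, 68, 75, 91, 101, 107, 114, 110, 108, 111, 129, 165, 170, 146, 88]
212 [160, 154, 155, 151, 143, 131, 118, 112, 112, 109, 132, 167, 169, 160, 117]
[[234.2, 218.9], [270.9, 219.0]]
slT [230.2 130.8]
slB [268.3 130.9]
arbL [216.9 113.1]
arbR [272.6 113.2]
arbLf [215.   52.4]
nose [243.1  79.5]
0 125 131 131 130 122 118 113 119 115 107 118 113 121 121 122 117 113 123 124 129 121 119 124 125 119 117 125 134 127 120 119 123
5 129 124 128 131 120 123 125 122 119 118 122 124 132 125 119 120 127 116 120 135 125 121 127 133 125 118 121 128 127 122 123 123
10 122 126 123 127 128 130 128 117 122 123 124 123 127 129 124 122 126 119 118 125 127 127 127 127 133 129 125 125 127 116 111 122
15 120 124 128 127 127 124 123 118 124 129 132 125 130 122 125 124 128 125 115 113 126 125 127 131 127 112 124 131 128
[... 4048 characters left out ...]
 103 132 128 132 137 135 138 134 133 133
175 125 128 132 135 131 127  99 106 106 107  93  61  64  63  65  64  64  61  88 105 107 107 101 127 133 135 125 133 139 131 131 131
180 127 114 129 127 127 129 104 105 105 106  92  68  70  72  71  72  70  70  71 103 106 105 100 124 130 132 122 129 138 124 128 132
185 121 114 117 116 126 126 104 104 104 105  92  69  71  72  72  73  70  70  71  96 105 106 106 133 140 142 140 133 124 123 133 134
190 123 122 126 130 133 132 113 106 105 105  77  70  72  72  72  72  71  70  71  85 106 106 108 134 132 129 131 118 119 116 135 135
195 123 119 135 137 132 122 131 137 134 132  73  70  72  72  72  72  70  70  71  80 134 134 137 129 128 131 122 123 132 128 131 126
```

The wrist scan shows the arbor at y ≈ -3 and the sloped jaw's edge at about -33.3 in my frame. That leaves a gap of about 12 mm, so I'll move the key over it.

move_arm(grip=[0, 0, 0, 0, 0, 0], offset=[[0.2, -0.03, 0], [0.2, -0.03, 0], [0.149, 0, 0], [0, 0, 0.1], [0, 0, 0.06], [0, 0, 0]], spin=[0, 0, 0, 0, 0, 0])

```text
clock: 24.3
position: [0.5115, -0.1348, 0.33]
tcp_rot: [-0.001, 0.999, 0.035, -0.002]
ft_force: [0.7, 0.0, -1.1]
gripper_width: 0.0165
grip_force: 59.0
```

```bash
python3 - <<'E'
from chk import *
import pickle
p,y,s=pose();print(p,y,'tcp stand',S(p),s['ft_force'],s['gripper_width'],'tip z',p[2]-.2556)
d=grab('wrist');sc=grab('scene');pickle.dump([d,sc],open('W13.pkl','wb'))
gw=cv2.cvtColor(d['frame'],6);g=cv2.cvtColor(sc['frame'],6)
X,Y=S(p)
zt=(p[2]-.2556)*1e3
for n,P in dict(headA=W(X-9,Y+18.3,zt+96),headB=W(X+9,Y+18.3,zt+96),arbL=W(-18,-21,118),arbR=W(18,-21,118),nose=W(0,-3,142)).items(): print(n,proj(d,P).round(1))
for v in range(120,260,4): print(v,' '.join('%3d'%x for x in gw[v,200:312:4]))
print('scene tip exp',proj(sc,W(X-9,Y+18.3,zt)),proj(sc,W(X-9,Y+11.3,zt)),proj(sc,W(-12,-33.3,70)),proj(sc,W(-18,-21,70)))
for v in range(168,206,2): print(v,' '.join('%3d'%x for x in g[v,256:290]))
E
```

```text
[ 0.51149548 -0.13480474  0.33003572] -85.96448566821554 tcp stand [2.3, -43.8] [ 0.69314826  0.00183866 -1.14408009] 0.016491804258912363 tip z 0.07443572272763749
headA [236.3 220.8]
headB [275.3 220.8]
arbL [223.4 184. ]
arbR [280.9 184.1]
nose [251.5 162. ]
120 129 138 121 125 127 126 118 116 109  88  89  89  88  88  87  88  88  87  92  46  96 104 104 103  91 106 106 106
124 131 127 133 122 129 131 119 105 104 105 103 104 105 103 103 103 103 105 105 104 103 104 104 102  93 107 105 106
128 131 125 132 119 134 132 164 165 167 170 165 167 164 158 162 163 165 172 167 168 153 104 104 103  98 107 106 107
132 133 126 127 132 137 133 164 166 171 165 147 123 123 123 124 120 158 169 169 165 152 103 104 103  98 107 107 106
136 141 131 135 132 131 129 163 169 165 123 115  82  77  76  74  92 123 123 167 166 151 104 104 103  99 107 106 106
140 129 134 121 138 121 125 165 170 129 100 110 134 136 136 135 120  75 121 138 169 148 104 104 103  99 108 106 106
144 134 128 117 136 131 129 167 142 118 135 138 139 138 139 138 138 138  92 126 157 142 104 105 102  99 106 106 105
148 135 133 129 127 128 12
[... 5307 characters left out ...]

196  93 104 111 111 109 114 108 123 155 168 168 164 142 126 140 133 133 135 132 132 136 132 124 114 113 114 119 147 162 161 165 168 170 169
198  95 102 109 111 111 110 108 126 161 170 160 118  64  81  92 118 124 115 111 114 107 103 104 104 105 105 121 146 165 166 167 166 160 161
200  90 101 108 110 116 108 106 130 164 169 159 117  68  68  68  85 107 105 106 107 109 106 105 105 104 106 125 153 157 160 166 165 167 165
202  92 102 107 111 112 112 109 126 163 167 152 106  69  66  65  86 105 108 104 106 109 129 146 130 137 140 137 135 131 133 145 151 159 165
204  91  99 106 113 112 112 105 126 166 169 146  88  67  68  72 104 141 127 132 134 137 133 120 118 114 103  77  80  97 121 136 135 137 143
```

Key face sits at about -26, roughly 2 mm too near the sloped jaw. Correcting, then lowering while watching force.

move_arm(grip=[0, 0, 0, 0, 0, 0], offset=[[0.028, 0, 0], [0, 0, 0], [0, 0, 0.06], [0, 0, 0.06], [0, 0, 0.06], [0, 0, 0]], spin=[0, 0, 0, 0, 0, 0])

```text
clock: 25.0
position: [0.515, -0.1344, 0.3165]
tcp_rot: [-0.0, 0.999, 0.036, -0.001]
ft_force: [-0.1, 0.8, -1.7]
gripper_width: 0.0164
grip_force: 59.0
```

move_arm(grip=[0, 0, 0, 0, 0], offset=[[0, 0, 0.06], [0, 0, 0.06], [0.005, 0, 0.04], [0, 0, 0.02], [0, 0, 0]], spin=[0, 0, 0, 0, 0])

```text
clock: 25.5
position: [0.5154, -0.1346, 0.3026]
tcp_rot: [-0.0, 0.999, 0.036, -0.0]
ft_force: [-0.5, 0.5, -1.4]
gripper_width: 0.0166
grip_force: 59.0
```

Tip is at 47 mm and free. Continuing, following the 1-in-8 slope.

move_arm(grip=[0, 0, 0, 0, 0], offset=[[0.006, 0, 0.05], [0.006, 0, 0.05], [0.006, 0, 0.05], [0, 0, 0], [0, 0, 0]], spin=[0, 0, 0, 0, 0])

```text
clock: 26.0
position: [0.5167, -0.1347, 0.2906]
tcp_rot: [0.0, 0.999, 0.036, -0.001]
ft_force: [-2.0, -0.1, -0.3]
gripper_width: 0.0161
grip_force: 59.1
```

move_arm(grip=[0, 0, 0, 0], offset=[[0.006, 0, 0.05], [0.006, 0, 0.05], [0, 0, 0], [0, 0, 0]], spin=[0, 0, 0, 0])

```text
clock: 26.4
position: [0.5178, -0.1346, 0.2825]
tcp_rot: [0.0, 0.999, 0.036, -0.0]
ft_force: [-2.8, -1.7, -0.3]
gripper_width: 0.0163
grip_force: 59.1
```

move_arm(grip=[0, 0, 0, 0], offset=[[0.005, 0, 0.04], [0.005, 0, 0.04], [0, 0, 0], [0, 0, 0]], spin=[0, 0, 0, 0])

```text
clock: 26.8
position: [0.5186, -0.1343, 0.2762]
tcp_rot: [0.0, 0.999, 0.036, -0.0]
ft_force: [-3.6, -1.0, 0.3]
gripper_width: 0.016
grip_force: 59.2
```

move_arm(grip=[0, 0, 0, 0], offset=[[0.003, 0, 0.025], [0.003, 0, 0.025], [0, 0, 0], [0, 0, 0]], spin=[0, 0, 0, 0])

```text
clock: 27.2
position: [0.5191, -0.1344, 0.2725]
tcp_rot: [-0.0, 0.999, 0.036, -0.0]
ft_force: [-3.9, -0.9, 3.6]
gripper_width: 0.0159
grip_force: 59.6
```

move_arm(grip=[0, 0, 0, 0, 0], offset=[[0, 0, 0.015], [0, 0, 0.015], [0, 0, 0.015], [0, 0, 0], [0, 0, 0]], spin=[0, 0, 0, 0, 0])

```text
clock: 27.7
position: [0.5191, -0.1348, 0.2712]
tcp_rot: [-0.001, 0.999, 0.036, 0.001]
ft_force: [-7.6, 1.1, 18.2]
gripper_width: 0.0164
grip_force: 61.5
```

```bash
python3 - <<'E'
from chk import *
p,y,s=pose();print(p,y,'tcp stand',S(p),s['ft_force'],'tip z',p[2]-.2556)
sc=grab('scene');g=cv2.cvtColor(sc['frame'],6)
for v in (182,186,192,198,204,208,212): print(v,g[v,253:268].tolist())
E
```

```text
[ 0.51908427 -0.13484415  0.2712321 ] -85.92765812286564 tcp stand [2.8, -36.2] [-7.58711794  1.10660907 18.22868862] tip z 0.015632098111098947
182 [59, 60, 53, 74, 111, 113, 117, 114, 116, 110, 134, 178, 147, 21, 20]
186 [92, 123, 139, 123, 113, 112, 115, 113, 112, 107, 135, 179, 170, 132, 55]
192 [105, 66, 72, 88, 107, 112, 112, 111, 111, 111, 138, 175, 175, 152, 88]
198 [100, 68, 74, 88, 107, 114, 113, 112, 108, 110, 140, 171, 170, 148, 74]
204 [64, 65, 76, 88, 108, 111, 115, 113, 112, 112, 137, 168, 167, 145, 71]
208 [73, 69, 72, 89, 106, 111, 113, 112, 108, 112, 142, 171, 161, 130, 76]
212 [157, 159, 152, 150, 141, 132, 121, 110, 111, 112, 138, 170, 169, 157, 119]
```

The key has wedged at tip 15.6 mm with 18 N, and the arbor is upright. Now I'll release, and press the head from above with closed fingers.

move_arm(grip=[0.5, 0.5, 0.5, 0.5, 0.5, 0.5, 0, 0, 0, 0, 0, 0], offset=[[0, 0, 0], [0, 0, 0], [0, 0, 0], [0, 0, -0.15], [0, 0, -0.25], [0, 0, -0.1], [0, 0, 0], [0, 0, 0], [0, 0, 0], [0, 0, 0], [0, 0, 0], [0, 0, 0]], spin=[0, 0, 0, 0, 0, 0, 0, 0, 0, 0, 0, 0])

```text
clock: 28.95
position: [0.5191, -0.1344, 0.3087]
tcp_rot: [-0.0, 0.999, 0.036, -0.0]
ft_force: [0.2, -0.6, -0.0]
gripper_width: -0.0001
grip_force: 0.0
```

```bash
python3 - <<'E'
from chk import *
p,y,s=pose();print(p,y,'tcp stand',S(p),s['ft_force'],s['gripper_width'])
d=grab('wrist');sc=grab('scene');g=cv2.cvtColor(sc['frame'],6);gw=cv2.cvtColor(d['frame'],6)
for v in (182,192,204,212): print(v,g[v,253:268].tolist())
print('head exp',[proj(d,W(2.8+a,b,111)).round(1).tolist() for a,b in((-9,-18.5),(9,-18.5),(-9,-54))])
for v in range(190,270,5): print(v,' '.join('%3d'%x for x in gw[v,216:300:3]))
E
```

```text
[ 0.51909434 -0.13440818  0.30869087] -85.9118977275672 tcp stand [2.4, -36.2] [ 0.2137501  -0.64725751 -0.03803922] -0.00012805586396351596
182 [56, 56, 56, 74, 115, 114, 114, 114, 115, 112, 137, 179, 178, 160, 128]
192 [97, 65, 68, 90, 112, 112, 109, 111, 110, 113, 141, 175, 173, 149, 89]
204 [61, 69, 68, 87, 110, 109, 111, 113, 109, 108, 140, 173, 169, 144, 73]
212 [163, 158, 156, 148, 140, 130, 119, 110, 110, 112, 139, 169, 167, 160, 115]
head exp [[240.6, 199.7], [271.4, 199.7], [241.3, 254.8]]
190 120 141 166 143 138 138 138 138 138 137 138 138 138 138 137 137 137 137 137 140 166 165 139 106 106 106 101  56
195 122 146 165 165 155 138 137 137 138 138 138 138 137 137 138 137 138 137 143 167 165 163 134 106 105 106 100  56
200 126 135 154 160 161 150 130 135 136 136 137 136 136 136 136 136 136 143 156 148 149 152 116 105 106 105  99  62
205 121 121 127 130 136 122 101 107 110 134 137 137 137 136 130 136 138 139 123 106 106 107 107 106 106 105  98 103
210 131 123 127 133 133 119 101 109 106 131 137 137 135 135 136 137 138 139 120 106 108 108 107 106 106 105  96 105
215 124 112 124
[... 560 characters left out ...]
 128
240 120 116 119 117 110  41  18  18  35  74  75  75  50  15  28  74  75  75  54  18  18  24  79 108 103 138 141 142
245 124 125 125 126  30  20  19  18  45  75  75  74  45  13  24  74  75  74  66  19  19  19  19  80 105 133 130 132
250 118 126 135 105  24  25  24  25  57  75  75  74  45  14  23  73  75  75  70  27  24  23  23  52 107 126 131 129
255 135 131 132  57  18  17  17  19  65  75  75  74  42  13  18  72  75  74  74  28  17  17  17  23 102 134 128 127
260 126 129 117  24  17  18  15  18  54  88 111 117  69  26  36 117 118 102  66  30  16  17  17  17  87 126 124 127
265 120  78  22  17  18  18  16  17  18  18  24 134 120  52  67 173  44  17  16  19  17  17  17  17  18  61 127 132
```

The key stayed put and the closed fingers are centred over its head. Pressing down.

move_arm(grip=[0, 0, 0, 0, 0], offset=[[0, 0, 0.15], [0, 0, 0.1], [0, 0, 0.03], [0, 0, 0.02], [0, 0, 0]], spin=[0, 0, 0, 0, 0])

```text
clock: 29.55
position: [0.519, -0.1344, 0.285]
tcp_rot: [-0.0, 0.999, 0.036, -0.0]
ft_force: [-0.7, -1.0, -0.8]
gripper_width: -0.0002
grip_force: 0.1
```

move_arm(grip=[0, 0, 0, 0], offset=[[0, 0, 0.013], [0, 0, 0.013], [0, 0, 0], [0, 0, 0]], spin=[0, 0, 0, 0])

```text
clock: 29.95
position: [0.5189, -0.1348, 0.2846]
tcp_rot: [-0.0, 0.999, 0.036, 0.0]
ft_force: [-4.5, 2.4, 13.5]
gripper_width: 0.0001
grip_force: 6.4
```

move_arm(grip=[0, 0, 0, 0], offset=[[0, 0, 0.006], [0, 0, 0], [0, 0, 0], [0, 0, 0]], spin=[0, 0, 0, 0])

```text
clock: 30.35
position: [0.5189, -0.1349, 0.2846]
tcp_rot: [-0.001, 0.999, 0.036, 0.001]
ft_force: [-4.1, 2.4, 16.2]
gripper_width: 0.0001
grip_force: 7.9
```

move_arm(grip=[0, 0, 0, 0, 0, 0, 0, 0, 0], offset=[[0, 0, 0.004], [0, 0, 0], [0, 0, 0], [0, 0, -0.05], [0, 0, -0.3], [0, 0, -0.5], [0, 0, -0.5], [0, 0, 0], [0, 0, 0]], spin=[0, 0, 0, 0, 0, 0, 0, 0, 0])

```text
clock: 31.25
position: [0.5193, -0.1344, 0.3908]
tcp_rot: [0.0, 0.999, 0.036, 0.001]
ft_force: [-0.1, -0.7, -1.1]
gripper_width: -0.0001
grip_force: 0.0
```

```bash
python3 - <<'E'
from chk import *
p,y,s=pose();print(p,S(p),s['ft_force'],s['clock'])
d=grab('wrist');sc=grab('scene');g=cv2.cvtColor(sc['frame'],6);gw=cv2.cvtColor(d['frame'],6)
for v in (182,186,192,198,204,212): print(v,g[v,253:285].tolist())
print('key head exp',[proj(d,W(2.6+a,b,111)).round(1).tolist() for a,b in((-9,-18.5),(9,-18.5),(9,-54))],'sc',proj(sc,W(-6.4,-18.5,111)).round(1),proj(sc,W(-6.4,-54,111)).round(1),'arbor near edge',proj(d,W(0,-18.5,118)).round(1))
for v in range(110,220,5): print(v,' '.join('%3d'%x for x in gw[v,216:300:4]))
E
```

```text
[ 0.51928207 -0.13440529  0.39075328] [2.4, -36.0] [-0.05122486 -0.74367258 -1.09120338] 31.25
182 [58, 58, 54, 78, 114, 114, 115, 114, 112, 110, 141, 180, 177, 155, 120, 162, 178, 172, 174, 166, 149, 136, 100, 51, 45, 52, 53, 54, 53, 53, 57, 55]
186 [96, 123, 141, 127, 109, 115, 115, 114, 112, 114, 144, 179, 174, 155, 96, 87, 93, 91, 84, 90, 97, 124, 137, 140, 131, 96, 30, 38, 37, 38, 36, 38]
192 [102, 63, 67, 90, 110, 111, 111, 111, 108, 111, 143, 175, 171, 150, 85, 89, 109, 134, 125, 127, 127, 130, 134, 141, 150, 157, 159, 164, 162, 163, 163, 165]
198 [94, 66, 68, 90, 108, 110, 110, 111, 108, 112, 141, 169, 171, 144, 70, 68, 81, 93, 115, 129, 116, 115, 110, 106, 104, 105, 104, 106, 104, 119, 145, 164]
204 [61, 67, 72, 86, 106, 106, 115, 110, 112, 113, 133, 168, 161, 131, 71, 64, 67, 71, 103, 142, 132, 128, 130, 134, 133, 120, 122, 114, 99, 79, 80, 97]
212 [164, 157, 151, 150, 141, 131, 117, 113, 110, 111, 136, 167, 164, 157, 115, 65, 65, 73, 75, 69, 71, 67, 67, 67, 69, 80, 106, 107, 103, 106, 105, 106]
key head exp [[244.9, 173.1], [266.0, 173.2], [265.6, 212.7]] sc [266.3 181.3] 
[... 1279 characters left out ...]
 136 132 118 118 132 129  96 100 134 135 135 137 137 100 100 106 105  92  76  60  55
185 129 130 122 123 126 126 104 109 135 135 135 137 137 108 108 107 106  98 111  89  85
190 133 130 130 124 133 129 103 108 135 135 135 138 138 107 107 108 106  97 107 107 106
195 133 128 124 119 132 124 103 108 134 135 135 137 136 108 106 107 107 105 133 130 121
200 128 115 114 116 129 130 103 109 135 135 135 138 136 107 109 111  99 126 128 139 135
205 132 126 125 128 131 131 102 109 134 135 136 138 136  57 108 108 106 132 132 132 139
210 127 133 120 128 127 130 100 107 132 132 132 135 132  60 106 107 107 128 128 128 136
215 133 125 122 121 127 128 101 106 105  77  76  75  71  75 105 106 110 138 141 130 117
```

Arbor is upright and seated, the key is tight beside it at head height 111 mm, and the robot is clear. Handing in.

```bash
python3 -c "
from bench import sign_off
print(sign_off())"
```

```text
the job is handed in; nothing more can be done
None
```

The arbor stands upright against the stand's back wall, wedged against the flat jaw by the key (tip about 15.6 mm above the table, head pressed with about 16 N). I signed the job off at about 31 s of the 69 s with the arm clear; no verdict came back.

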